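# Close the last swing bolt of a pressure filter vessel

## Task

Close the last clamp of the small steel pressure filter vessel: swing its folded-out bolt up into the slot of the lid, then screw that bolt's wing nut down in short turns until it is finger-tight, about 0.3 N m. Work gently round the hose barb and the gauge on the lid, do not over-tighten, and leave everything else where it stands.

Things in the scene. Friction and masses are not known exactly. Their poses are not given: they have to be found in the camera images.
- vessel: Round stainless pressure filter vessel, fixed to the table, 90 mm across, 95 mm high to the top face of its lid, with three swing bolts 120 degrees apart at 60 mm from its axis; two are up and tight, one is open. Origin: centre of its underside on the table; z up; -y points from its axis to the open bolt (to the robot's left). An outlet hose barb sticks out low along +x.
- lid: Flat steel lid of the vessel, 104 mm across, top face at 95 mm; origin and axes are those of the vessel. Each bolt has a lug: two prongs 9 mm wide, ending 68 mm from the axis, with a 10 mm slot between them, open outward. On it stand a hose barb, a gauge, a vent plug (18 mm across, 15 mm high, at (24, 12) mm) and, at the other two bolts, wing nuts like the open one's, already tight.
- inlet (a point): Top centre of the brass hose barb on the lid: 20 mm across, 36 mm high, 40 mm inboard of the open bolt's seat, at (0, -20) mm of the vessel. Fingers on either side of the open bolt's nut clear it only while their closing line lies within about 55 degrees of the vessel's x axis; 45 is comfortable.
- gauge_top (a point): Top of the pressure gauge on the lid, 48 mm above the lid: an upright dial 36 mm across and 16 mm thick, at (-28, 8) mm of the vessel.
- bolt_seat (a point): Point where the open bolt's axis crosses the top face of the lid when that bolt is upright: (0, -60, 95) mm in the vessel's frame.
- bolt_pivot (a point): Middle of the pivot pin of the open bolt, at (0, -60, 55) mm in the vessel's frame; the pin is parallel to the vessel's x axis. The small fork that holds it reaches 13 mm out from the pin at most.
- swing_bolt (a joint): Tilt of the open bolt about its pivot, rad: 0 upright (stop at the bottom of its slot), growing outward, 0.45 to 0.75 at the start. It stays where it is left (0.03 N m friction); about 90 g with its nut. Shut fingertips can push it up from outside if they follow the circle about the pivot; a level push from far out jams by friction.
- bolt_end (a point): Free end of the open bolt, on its axis, 55 mm from the pivot pin; the shank is 8 mm thick.
- wing_nut: Steel wing nut on the open bolt, underside 1.3 to 3.1 mm above its seat at the start (1.0 to 2.5 rad of turning). Origin: centre of its underside; z along the bolt, away from the pivot; x along the wings. Collar 20 mm across, 4 mm high; hub to 10 mm. Clockwise from above screws it down, 8 mm per turn. About 0.05 N m turns it until it meets the lid.
- wing_tip (a point): Tip of one wing of the nut, 22 mm from its axis, 18.5 mm above its underside. The two rounded wings are 8 mm thick, 44 mm from tip to tip and reach from 5 to 28 mm above the underside; they can be gripped across (8 mm) or over the tips (44 mm).
- seal (a point): Edge of the seal between lid and vessel, under the open bolt's lug. Once the nut meets the lid its resistance climbs as the seal is squeezed; 0.3 N m is right, under 0.2 too loose, past 0.5 the seal is crushed. The nut stays where it is left; after a turn has come to rest the moment left on the fingers can have either sign and is at most the nut's resistance.
- vial_near: Small white vial with a green cap, 32 mm across, 56 mm high, standing beside the vessel; origin at the centre of its underside. Leave it.
- cap_vial: White vial with an orange cap, 48 mm across, 80 mm high, in front of the carton; origin at the centre of its underside. Leave it.
- wt_bottle_0: White vial with a blue cap, 56 mm across, 110 mm high; origin at the centre of its underside. Leave it.
- wt_bottle_2: Brown vial with a black cap, 48 mm across, 90 mm high, right of the carton; origin at the centre of its underside. Leave it.
- wt_marker: Marker pen lying on the table near its front edge, 14 mm thick and 132 mm long along its y axis; origin at the centre of its underside. Leave it.

How it is judged:
By the outcome, as a careful person would: the job done as asked, in the order asked, and still so for the second after the job is handed in, with the robot touching nothing.
It also fails if it takes over 69 s, if anything falls off the work surface, if the arm or the gripper's body presses on something with over 40 N, if the wrist force passes 120 N, or if a joint passes its speed limit or range.

## Robot

A 7-joint arm with a two-finger parallel gripper is mounted at the origin on a cart in front of the work surface, level with it; the furniture and walls round the work are solid. World frame = base frame: x ahead of the robot, y to its left, z up, the work surface at z = 0. Lengths are in m, angles in rad, forces in N, time in s.
With the tool pointing down it reaches from about 0.425 to 0.875 m from the base axis. Payload 4.7 kg.
Tool frame: the origin (TCP) lies between the finger pads; the fingertips stand 14 mm ahead of it and the grasp point (between the pads) lies 5 mm behind it; z points along the fingers, y is the line along which they close (so a half turn about z gives the same grasp; the last joint's range is limited). The gripper opens to 87 mm and grips with 3 to 60 N. Pads are 19 mm wide; open, the fingers measure 117 mm over their backs; the gripper's body (75 mm by 190 mm) begins 51 mm behind the grasp point.
Start: joints at [-1.214, 0.321, -0.07, 1.45, 0.023, 1.371, -0.057], TCP at [0.219, 0.612, 0.212] pointing down, gripper open.
Joint ranges: [-2.86, 2.86], [-0.3, 2.09], [-1.38, 1.24], [0.06, 2.45], [-1.56, 4.7], [0.09, 2.05], [-2.69, 2.69]. Speed limits (rad/s): [2.57, 2.57, 3.14, 3.14, 3.14, 3.14, 3.14].

## Interface

Orientations are given as a rotation vector (axis times angle).
In Python, from bench import ctrl gives the robot as it stands.
- The arm moves only by the tool step_arm, never from a script. Its argument "commands" is a list of rows, each an object with "travel": the shift along the tool's x, y, z in m, a list of three; "turn": the turn, a rotation vector about the tool's x, y, z in degrees, a list of three. A call has 1 to 5 rows; each row is the pose to reach, as a shift and turn from the pose commanded when the call began, along the tool's axes at that moment; what a row does not reach only later rows make up. A row lasts 1/10 s, in which the tool goes at most 50 mm and 8.59 degrees, less where a joint would pass 70% of its speed; a pose out of reach is approached as far as the arm can. A call with a gripper value outside its range is refused whole. "gripper" is the opening, from 0 (shut) to 1 (fully open), set as the call begins (left out, the last holds). The fingers move at their own pace and stop on an object; "force" is the grip in N (left out, the last holds). Time passes only in rows, so rows that repeat a pose let the fingers close. It gives the time, the measured TCP pose, the force, the opening and the grip force at its end, in the units of the state.
- ctrl.get_state(): the state, without advancing time (a new reading comes with each control period).
- ctrl.get_image(name): name is "scene" or "side" or "wrist"; returns the picture (384x512x3 uint8, red, green, blue); there is no depth.
- ctrl.camera_model(name): a dict with "fx", "fy", "cx", "cy" (pixels), "k1" (the pictures are not rectified: a ray, as slopes to the right and down, at radius r is drawn at 1 + k1 r^2 times it, then the intrinsics apply), "R" (3x3) and "t" (3): a world point X has camera coordinates R X + t; the wrist camera has in their place "T_tool_cam" (4x4, takes a point from camera to tool coordinates, whose origin is the TCP and whose axes are the flange's). Camera axes: x right, y down, z forward; pixel columns grow to the right and rows downward; lengths in m; the calibration is good to about 2 mm. A picture is of the moment at which its call begins: read the wrist's pose just before it. camera_model takes no time and is no camera call.
- ctrl.close_job(): hands the job in; it is judged then, once.
The state is a dict: "time": time; "joint_positions": joint angles; "qd": joint speeds; "joint_torque": joint torques, N m; "position": TCP position; "tool_rot": TCP orientation; "ft_force": force on the tool from outside, world axes, zero at the start; "torque": the same for the moment, N m; "grip_width": opening from 0.0 (shut) to 1.0 (fully open); "grip_force": force on a finger pad.
Only numpy, scipy, OpenCV 4.12 (cv2) and the standard library are available. Lean on these libraries where they do the work, as an engineer would, in place of code of your own. Each camera call takes 0.05 s, during which the arm holds its last target. There are 200 camera calls.

## Working session

There is one attempt and no reset: what is moved stays moved. The work goes in short steps, Python scripts to look and compute and a tool call to move; the robot and the scene stay as the last step left them, time stands still between calls to the robot, and variables do not carry over. Pictures are saved under pics/ and viewed, at most 10 in all, crops included, and the job is handed in when it is done.

Besides the shell and the picture viewer there is one more tool, called as name(argument=value, ...), one argument or row to a line, values as JSON. step_arm: Moves the arm, as the interface text tells. Its arguments: {"type":"object","properties":{"commands":{"type":"array"},"gripper":{"type":"number"},"force":{"type":"number"}},"required":["commands"]}

```bash
ls; mkdir -p pics; cat > h.py <<'E'
import numpy as np, cv2, json
from scipy.spatial.transform import Rotation as Ro
from bench import ctrl
def cam(name, st=None):
    m=ctrl.camera_model(name)
    if name=="wrist":
        T=np.array(m["T_tool_cam"]); st=st or ctrl.get_state()
        Rt=Ro.from_rotvec(st["tool_rot"]).as_matrix(); 
        Rc=Rt@T[:3,:3]; c=Rt@T[:3,3]+np.array(st["position"])
        R=Rc.T; t=-R@c
    else: R=np.array(m["R"]); t=np.array(m["t"])
    return m,R,t
def ray(c,u,v):
    m,R,t=c
    p=np.array([(u-m["cx"])/m["fx"],(v-m["cy"])/m["fy"]]); s=p.copy()
    for _ in range(20): s=p/(1+m["k1"]*(s@s))
    d=R.T@np.array([s[0],s[1],1]); return -R.T@t, d/np.linalg.norm(d)
def onz(c,u,v,z):
    o,d=ray(c,u,v); return o+d*(z-o[2])/d[2]
def proj(c,X):
    m,R,t=c; q=R@np.array(X)+t; s=q[:2]/q[2]; s=s*(1+m["k1"]*(s@s))
    return s*[m["fx"],m["fy"]]+[m["cx"],m["cy"]]
def tri(l):
    A=np.zeros((3,3));b=np.zeros(3)
    for o,d in l:
        P=np.eye(3)-np.outer(d,d);A+=P;b+=P@o
    x=np.linalg.solve(A,b); return x,[np.linalg.norm((np.eye(3)-np.outer(d,d))@(x-o)) for o,d in l]
E
python3 - <<'E'
from h import *
st=ctrl.get_state(); print({k:np.round(v,3).tolist() for k,v in st.items()})
ims={n:ctrl.get_image(n)[:,:,::-1] for n in("scene","side","wrist")}
for n,i in ims.items():
    cv2.imwrite(f"pics/{n}0.png",i); m=ctrl.camera_model(n); print(n,m)
cv2.imwrite("pics/a.png",np.hstack([cv2.resize(ims["scene"],(400,300)),cv2.resize(ims["side"],(400,300))]))
E
```

```text
pics
{'time': 0.0, 'joint_positions': [-1.214, 0.322, -0.07, 1.452, 0.023, 1.371, -0.057], 'qd': [-0.0, 0.001, -0.001, 0.001, 0.0, 0.001, 0.001], 'joint_torque': [-0.0, -49.128, -0.404, -31.253, -0.064, 0.044, 0.0], 'position': [0.218, 0.612, 0.211], 'tool_rot': [-0.536, -3.095, 0.003], 'ft_force': [0.049, 0.068, 0.844], 'torque': [0.021, -0.007, 0.003], 'grip_force': 0.0, 'grip_width': 1.0}
scene {'fx': 491.8286506057529, 'fy': 491.8286506057529, 'cx': 263.656938747923, 'cy': 194.10914896103438, 'k1': -0.023570180716303717, 'R': array([[ 8.44915207e-01, -5.34900142e-01,  3.61285655e-04],
       [-3.96778505e-01, -6.27194324e-01, -6.70219440e-01],
       [ 3.58727070e-01,  5.66135247e-01, -7.42162901e-01]]), 't': array([-0.40117856,  0.35590191,  0.88278857])}
side {'fx': 463.5776954577921, 'fy': 463.5776954577921, 'cx': 258.24106855400794, 'cy': 194.265551297057, 'k1': -0.1173207226807948, 'R': array([[ 0.29720817, -0.95478305, -0.00752573],
       [-0.40707935, -0.11957955, -0.90553141],
       [ 0.86368611,  0.2721949 , -0.42421248]]), 't': array([-0.0420277 ,  0.33823359,  0.79995366])}
wrist {'fx': 265.0322412309011, 'fy': 265.0322412309011, 'cx': 253.8681406995475, 'cy': 187.21992368975413, 'k1': -0.04360760766444642, 'T_tool_cam': array([[ 5.29256033e-04, -9.61828377e-01, -2.73652870e-01,
         7.72335101e-02],
       [ 9.99999786e-01,  6.14467046e-04, -2.25672478e-04,
         7.74338982e-04],
       [ 3.85208863e-04, -2.73652692e-01,  9.61828496e-01,
        -1.72372376e-01],
       [ 0.00000000e+00,  0.00000000e+00,  0.00000000e+00,
         1.00000000e+00]])}
```

View pictures.

View pics/scene0.png

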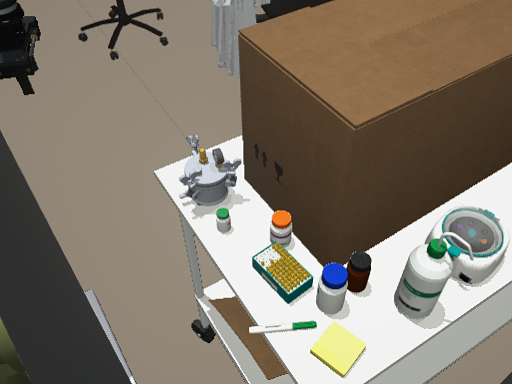

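View pics/side0.png

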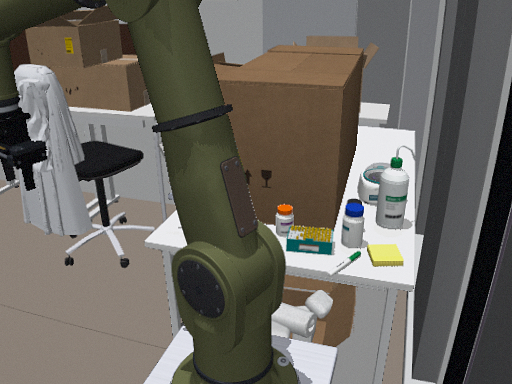

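```bash
python3 - <<'E'
from h import *
c=cam("scene"); i=cv2.imread("pics/scene0.png")
for X in [(0.6,0.3,0),(0.6,0.5,0),(0.6,0.6,0),(0.7,0.5,0),(0.5,0.5,0)]: print(X,proj(c,X).round(0))
print("vessel base",onz(c,208,195,0).round(3), "lid", onz(c,207,165,0.095).round(3), "brass top", onz(c,202,151,.131).round(3))
cr=i[120:220,150:270]; cv2.imwrite("pics/z0.png",cv2.resize(cr,None,fx=6,fy=6,interpolation=cv2.INTER_CUBIC))
E
```

```text
(0.6, 0.3, 0) [242. 167.]
(0.6, 0.5, 0) [206. 124.]
(0.6, 0.6, 0) [190. 106.]
(0.7, 0.5, 0) [237. 112.]
(0.5, 0.5, 0) [174. 137.]
vessel base [0.479 0.261 0.   ] lid [0.487 0.265 0.095] brass top [0.484 0.277 0.131]
```

View pics/z0.png

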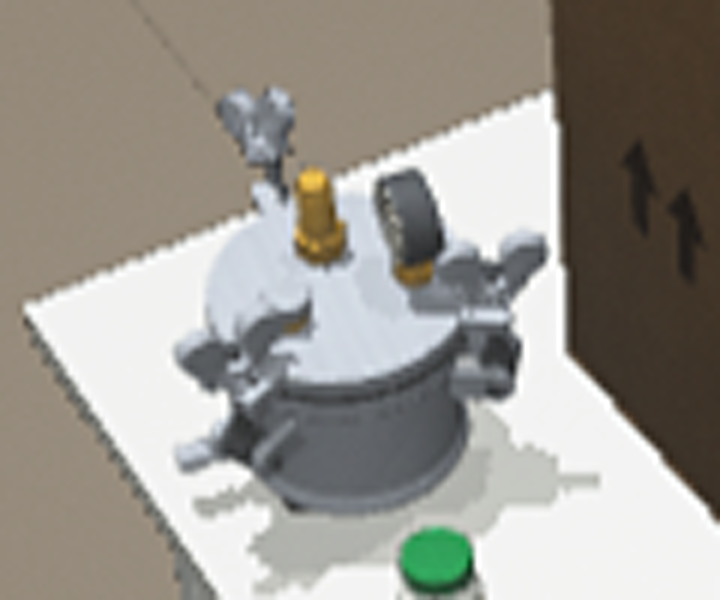

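```bash
cat >> h.py <<'E'
def plan(p,yaw,st=None):
    """target TCP p, tool down, tool y axis at world angle yaw(deg); prints travel,turn"""
    st=st or ctrl.get_state(); R0=Ro.from_rotvec(st["tool_rot"]).as_matrix()
    y=np.array([np.cos(np.radians(yaw)),np.sin(np.radians(yaw)),0]); z=np.array([0,0,-1.])
    R1=np.column_stack([np.cross(y,z),y,z])
    print("travel",(R0.T@(np.array(p)-st["position"])).round(4).tolist(),"turn",np.degrees(Ro.from_matrix(R0.T@R1).as_rotvec()).round(2).tolist())
def fl():
    s=ctrl.get_state(); R=Ro.from_rotvec(s["tool_rot"]).as_matrix()
    print("t",round(s["time"],2),"p",np.round(s["position"],4),"yaw",round(float(np.degrees(np.arctan2(R[1,1],R[0,1]))),2),"z",R[:,2].round(3),"F",np.round(s["ft_force"],2),"M",np.round(s["torque"],3),"gw",round(s["grip_width"],3),"gf",round(s["grip_force"],1),"q7",round(s["joint_positions"][6],2)); return s
E
python3 - <<'E'
from h import *
c=cam("scene")
for p in [(245,181),(345,264)]: print(p,onz(c,*p,0).round(3))
print("nut~",onz(c,192.5,139,.11).round(3),"vial",onz(c,223,213,.056).round(3), "edge",onz(c,155,171,0).round(3))
s=fl(); plan((.485,.31,.26),0,s)
E
```

```text
(245, 181) [ 0.58   0.253 -0.   ]
(345, 264) [ 0.635 -0.077  0.   ]
nut~ [0.494 0.348 0.11 ] vial [0.462 0.148 0.056] edge [0.403 0.407 0.   ]
t 0.15 p [0.2184 0.6118 0.2109] yaw 70.36 z [-0.    -0.001 -1.   ] F [-0.82  0.9  -0.3 ] M [ 0.029 -0.021 -0.024] gw 1.003 gf 0.0 q7 -0.06
travel [-0.3525, -0.1947, -0.0488] turn [-0.07, 0.06, 70.36]
```

step_arm(
  commands=[
    {"travel": [-0.3525, -0.1947, -0.0488], "turn": [0, 0, 70.4]},
    {"travel": [-0.3525, -0.1947, -0.0488], "turn": [0, 0, 70.4]},
    {"travel": [-0.3525, -0.1947, -0.0488], "turn": [0, 0, 70.4]},
    {"travel": [-0.3525, -0.1947, -0.0488], "turn": [0, 0, 70.4]},
    {"travel": [-0.3525, -0.1947, -0.0488], "turn": [0, 0, 70.4]},
  ],
  gripper=0,
)

```text
time: 0.65
position: [0.3837, 0.4244, 0.242]
tool_rot: [-1.64, -2.679, -0.0]
ft_force: [0.7, -0.0, 0.5]
grip_width: 0.629
grip_force: 0.0
```

```bash
python3 - <<'E'
from h import *
s=fl(); plan((.485,.31,.26),0,s)
E
```

```text
t 0.65 p [0.3837 0.4244 0.242 ] yaw 27.04 z [-0.  0. -1.] F [ 0.73 -0.04  0.48] M [-0.021 -0.045 -0.049] gw 0.629 gf 0.0 q7 -0.39
travel [-0.1479, 0.0382, -0.0181] turn [-0.0, -0.01, 27.04]
```

step_arm(
  commands=[
    {"travel": [-0.148, 0.038, -0.018], "turn": [0, 0, 27]},
    {"travel": [-0.148, 0.038, -0.018], "turn": [0, 0, 27]},
    {"travel": [-0.148, 0.038, -0.018], "turn": [0, 0, 27]},
    {"travel": [-0.148, 0.038, -0.018], "turn": [0, 0, 27]},
    {"travel": [-0.148, 0.038, -0.018], "turn": [0, 0, 27]},
  ],
)

```text
time: 1.15
position: [0.4858, 0.3103, 0.2599]
tool_rot: [2.218, 2.225, 0.0]
ft_force: [-0.8, 0.1, -0.0]
grip_width: 0.172
grip_force: 0.0
```

```bash
python3 - <<'E'
from h import *
s=fl(); i=ctrl.get_image("wrist")[:,:,::-1]; cv2.imwrite("pics/w1.png",i); json.dump({k:np.array(v).tolist() for k,v in s.items()},open("s1.json","w"))
i=ctrl.get_image("side")[:,:,::-1]; cv2.imwrite("pics/sd1.png",i)
i=ctrl.get_image("scene")[:,:,::-1]; cv2.imwrite("pics/sc1.png",i)
E
```

```text
t 1.15 p [0.4858 0.3103 0.2599] yaw 0.17 z [ 0. -0. -1.] F [-0.82  0.14 -0.03] M [-0.05   0.102  0.   ] gw 0.172 gf 0.0 q7 -0.58
```

View pics/w1.png

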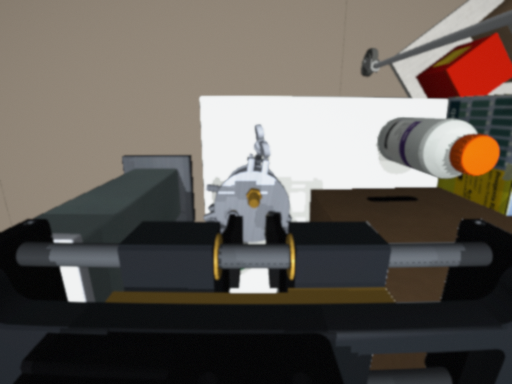

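step_arm(
  commands=[
    {"travel": [-0.045, -0.031, 0.075]},
    {"travel": [-0.045, -0.031, 0.075]},
    {"travel": [-0.045, -0.031, 0.075]},
    {"travel": [-0.045, -0.031, 0.075]},
  ],
)

```text
$.commands[0]: bad value
```

```bash
python3 - <<'E'
from h import *
s=fl(); i=ctrl.get_image("wrist")[:,:,::-1]; cv2.imwrite("pics/w2.png",i); json.dump({k:np.array(v).tolist() for k,v in s.items()},open("s2.json","w"))
a=i[60:260,190:390]; a=cv2.resize(a,(600,600),interpolation=cv2.INTER_CUBIC)
cv2.imwrite("pics/w2z.png",a)
E
```

```text
t 1.3 p [0.4831 0.3139 0.2593] yaw 0.61 z [-0.001  0.    -1.   ] F [-0.43 -0.27 -0.38] M [-0.047  0.047 -0.035] gw 0.048 gf 0.0 q7 -0.58
```

View pics/w2z.png

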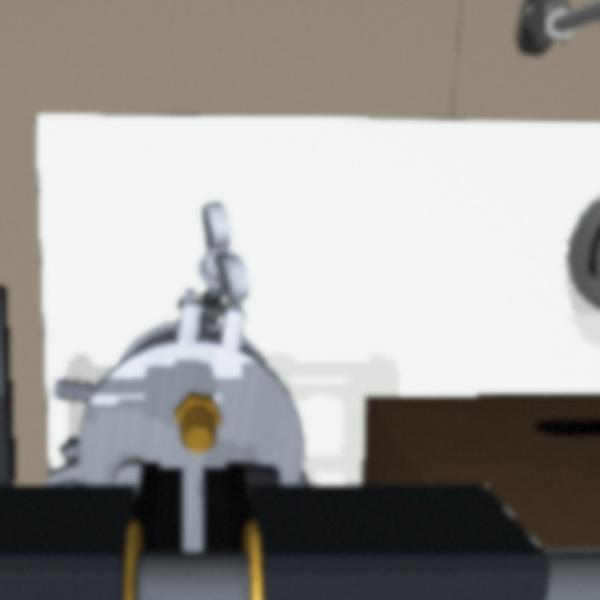

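step_arm(
  commands=[
    {"travel": [-0.049, -0.028, 0.074], "turn": [0, 0, 0.6]},
    {"travel": [-0.049, -0.028, 0.074], "turn": [0, 0, 0.6]},
    {"travel": [-0.049, -0.028, 0.074], "turn": [0, 0, 0.6]},
    {"travel": [-0.049, -0.028, 0.074], "turn": [0, 0, 0.6]},
  ],
)

```text
time: 1.75
position: [0.4555, 0.2637, 0.1851]
tool_rot: [-2.223, -2.219, 0.002]
ft_force: [-0.3, 1.4, 0.9]
grip_width: 0.003
grip_force: 0.0
```

```bash
python3 - <<'E'
from h import *
s=fl(); i=ctrl.get_image("wrist")[:,:,::-1]; cv2.imwrite("pics/w2.png",i); json.dump({k:np.array(v).tolist() for k,v in s.items()},open("s2.json","w"))
a=i[40:240,180:380]; a=cv2.resize(a,(600,600),interpolation=cv2.INTER_CUBIC)
cv2.imwrite("pics/w2z.png",a)
E
```

```text
t 1.75 p [0.4555 0.2637 0.1851] yaw -0.09 z [-0.002 -0.    -1.   ] F [-0.26  1.45  0.92] M [-0.02   0.011 -0.016] gw 0.003 gf 0.0 q7 -0.56
```

View pics/w2z.png

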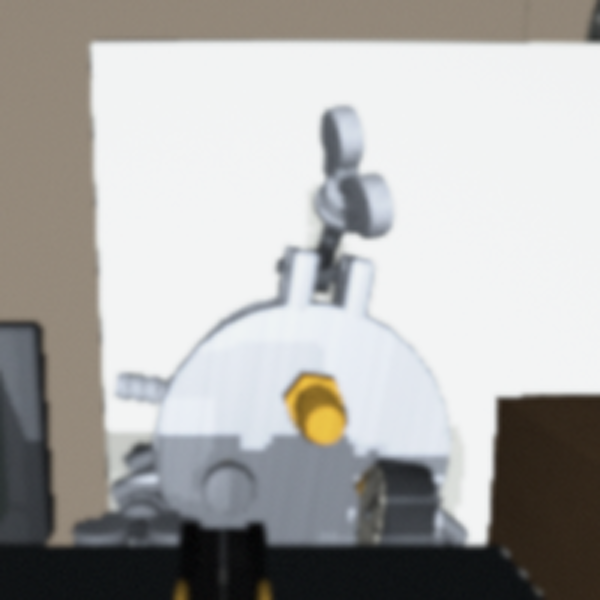

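```bash
python3 - <<'E'
from h import *
from scipy.optimize import least_squares
s=json.load(open("s2.json")); c=cam("wrist",s); i=cv2.imread("pics/w2.png")
z=lambda x,y:(180+(x+.5)/3-.5,40+(y+.5)/3-.5)
hsv=cv2.cvtColor(i,cv2.COLOR_BGR2HSV)
m=((hsv[:,:,0]>15)&(hsv[:,:,0]<30)&(hsv[:,:,1]>150)&(hsv[:,:,2]>185)).astype(np.uint8); m[:,:260]=0;m[:160]=0;m[200:]=0;m[:,330:]=0
n,l,st,ce=cv2.connectedComponentsWithStats(m); print(st[1:],ce[1:])
B=onz(c,*z(326,424),.131); V=onz(c,*z(229,487),.110)
print("brass",B.round(4),"vent",V.round(4),"dist",np.linalg.norm((B-V)[:2]),"exp",np.hypot(24,32))
# yaw: vector B->V in vessel frame (24,32)
d=(V-B)[:2]; yv=np.degrees(np.arctan2(d[1],d[0])-np.arctan2(32,24)); print("vessel yaw",yv)
# lid edges left/right by rows
g=cv2.cvtColor(i,cv2.COLOR_BGR2GRAY)
for r in range(150,186,6): print(r,g[r,225:250].tolist(),g[r,318:338].tolist())
P=[onz(c,*z(*q),.095)[:2] for q in [(305,250),(360,257),(303,303),(346,303)]]; print("prongs",np.round(P,4))
Lp=[onz(c,*z(*q),.095)[:2] for q in [(157,440),(450,440),(170,385),(437,385),(200,345),(408,345)]]
f=least_squares(lambda p:[np.hypot(*(q-p))-.052 for q in Lp],[.485,.265]); print("lid centre",f.x.round(4),np.round(f.fun*1e3,1))
E
```

```text
[[276 166  16  11  48]
 [282 175  13  12 116]] [[282.29166667 168.85416667]
 [287.56896552 180.8362069 ]]
brass [0.484  0.2813 0.131 ] vent [0.4556 0.2544 0.11  ] dist 0.03910208128814473 exp 40.0
vessel yaw -189.71941449578057
150 [244, 244, 244, 244, 244, 244, 244, 244, 244, 244, 244, 244, 244, 244, 244, 244, 244, 244, 244, 244, 244, 243, 241, 232, 207] [244, 244, 244, 244, 244, 244, 244, 244, 244, 244, 244, 244, 244, 244, 244, 244, 244, 244, 244, 244]
156 [244, 244, 244, 244, 244, 244, 244, 244, 244, 244, 244, 244, 244, 244, 244, 244, 243, 238, 224, 200, 198, 218, 231, 236, 236] [226, 237, 242, 244, 244, 244, 244, 244, 244, 244, 244, 244, 244, 244, 244, 244, 244, 244, 244, 244]
162 [242, 242, 242, 243, 244, 244, 243, 244, 244, 244, 244, 243, 238, 225, 198, 194, 210, 225, 231, 232, 232, 232, 232, 231, 229] [230, 229, 227, 222, 221, 231, 239, 243, 244, 244, 244, 244, 244, 244, 244, 244, 244, 244, 244, 244]
168 [205, 199, 188, 189, 197, 197, 189, 175, 166, 161, 155, 170, 203, 224, 229, 230, 231, 231, 231, 231, 230, 230, 229, 229, 229] [230, 230, 231, 231, 231, 229, 225, 223, 232, 240, 243, 244, 244, 244, 244, 244, 244, 244, 244, 244]
174 [231, 224, 222, 223, 217, 207, 202, 201, 199, 211, 229, 236, 238, 238, 237, 237, 238, 238, 238, 238, 237, 237, 236, 236, 237] [230, 230, 231, 231, 230, 230, 230, 231, 229, 225, 229, 238, 243, 244, 244, 244, 244, 244, 244, 244]
180 [244, 244, 244, 244, 244, 241, 232, 220, 223, 231, 236, 237, 237, 236, 236, 236, 237, 237, 237, 237, 236, 235, 235, 236, 236] [230, 231, 230, 230, 230, 230, 231, 232, 232, 230, 227, 229, 237, 241, 243, 243, 244, 244, 244, 244]
prongs [[0.4801 0.3298]
 [0.4979 0.3276]
 [0.4798 0.3128]
 [0.4939 0.3129]]
lid centre [0.481  0.2598] [-1.6 -0.9  0.  -0.3  0.6  0.1]
```

```bash
python3 - <<'E'
from h import *
s=json.load(open("s2.json")); c=cam("wrist",s); k=cam("scene")
z=lambda x,y:(180+(x+.5)/3-.5,40+(y+.5)/3-.5); w=lambda x,y:(150+(x+.5)/6-.5,120+(y+.5)/6-.5)
pv=np.array([.4887,.320,.055]); u=np.array([.139,.990,0]); n=np.array([.990,-.139,0])
Q=[]
for a,b in [((343,133),(277,108)),((343,133),(237,113)),((366,205),(237,113)),((366,205),(277,108)),((354,169),(257,111))]:
    x,e=tri([ray(c,*z(*a)),ray(k,*w(*b))]); d=x-pv; print(x.round(4),np.round(e,4),"out,up,lat",(d@u).round(4),d[2].round(4),(d@n).round(4),"r",np.hypot(d@u,d[2]).round(4),"phi",np.arctan2(d@u,d[2]).round(3))
# brass check between cameras
x,e=tri([ray(c,*z(326,424)),ray(k,*w(313,176))]); print("brass tri",x.round(4),np.round(e,4))
# phi from wrist ray alone with r=.059
o,d=ray(c,*z(354,169)); ph=np.linspace(.2,1,81); D=[np.linalg.norm(np.cross(pv+.059*(np.sin(p)*u+[0,0,np.cos(p)])-o,d)) for p in ph]; print(ph[np.argmin(D)],min(D))
E
```

```text
[0.4991 0.3628 0.0977] [0.0087 0.0087] out,up,lat 0.0438 0.0427 0.0043 r 0.0612 phi 0.798
[0.491  0.3648 0.1001] [0.0007 0.0007] out,up,lat 0.0446 0.0451 -0.004 r 0.0635 phi 0.78
[0.4897 0.3447 0.1184] [0.0054 0.0054] out,up,lat 0.0246 0.0634 -0.0024 r 0.068 phi 0.37
[0.498  0.343  0.1149] [0.0023 0.0023] out,up,lat 0.0241 0.0599 0.006 r 0.0646 phi 0.382
[0.4944 0.3537 0.1075] [0.0015 0.0015] out,up,lat 0.0341 0.0525 0.001 r 0.0626 phi 0.577
brass tri [0.485  0.2815 0.1331] [0.0013 0.0013]
0.63 0.00016478733546262071
```

step_arm(
  commands=[
    {"travel": [0.141, 0.041, 0], "turn": [0, 0, 8]},
    {"travel": [0.141, 0.041, 0], "turn": [0, 0, 8]},
    {"travel": [0.141, 0.041, 0], "turn": [0, 0, 8]},
    {"travel": [0.141, 0.041, 0.045], "turn": [0, 0, 8]},
    {"travel": [0.141, 0.041, 0.089], "turn": [0, 0, 8]},
  ],
  gripper=0,
)

```text
time: 2.3
position: [0.5001, 0.41, 0.0987]
tool_rot: [-2.369, -2.063, -0.012]
ft_force: [-0.2, -0.5, -0.2]
grip_width: 0.006
grip_force: 0.0
```

```bash
cat >> h.py <<'E'
pv=np.array([.4887,.320,.055]); u=np.array([.139,.990,0]); n=np.array([.990,-.139,0])
def uv():
    s=fl(); d=np.array(s["position"])-pv; print("out %.4f lat %.4f z %.4f"%(d@u,d@n,s["position"][2]), "Fout %.2f"%(np.array(s["ft_force"])@u)); return s
E
python3 -c "
from h import *
import time
uv(); ctrl.get_image('side'); uv()"
```

```text
t 2.3 p [0.5001 0.41   0.0987] yaw -7.9 z [ 0.005  0.006 -1.   ] F [-0.2  -0.49 -0.17] M [-0.172 -0.018  0.013] gw 0.006 gf 0.0 q7 -0.79
out 0.0906 lat -0.0012 z 0.0987 Fout -0.52
t 2.35 p [0.4954 0.4046 0.0889] yaw -7.98 z [-0.006 -0.005 -1.   ] F [-2.35 -2.92 -5.17] M [-0.27   0.209  0.072] gw 0.01 gf 0.0 q7 -0.79
out 0.0847 lat -0.0051 z 0.0889 Fout -3.22
```

step_arm(
  commands=[
    {"travel": [0, 0, 0], "turn": [0, 0, 0]},
    {"travel": [-0.007, 0, 0], "turn": [0, 0, 0]},
    {"travel": [-0.013, 0, 0], "turn": [0, 0, 0]},
    {"travel": [-0.018, 0, 0], "turn": [0, 0, 0]},
    {"travel": [-0.018, 0, 0], "turn": [0, 0, 0]},
  ],
)

```text
time: 2.85
position: [0.497, 0.3852, 0.0989]
tool_rot: [2.376, 2.055, 0.004]
ft_force: [0.5, 0.6, 0.6]
grip_width: 0.004
grip_force: 0.0
```

```bash
python3 -c "
from h import *
uv(); i=ctrl.get_image('wrist')[:,:,::-1]; j=ctrl.get_image('scene')[:,:,::-1]
cv2.imwrite('pics/w3.png',np.hstack([cv2.resize(i[40:240,170:340],(400,470)),cv2.resize(j[100:210,150:244],(400,470),interpolation=cv2.INTER_CUBIC)]))"
```

```text
t 2.85 p [0.497  0.3852 0.0989] yaw -8.31 z [ 0.002  0.002 -1.   ] F [0.5  0.56 0.58] M [-0.148  0.034 -0.048] gw 0.004 gf 0.0 q7 -0.78
out 0.0658 lat -0.0008 z 0.0989 Fout 0.62
```

View pics/w3.png

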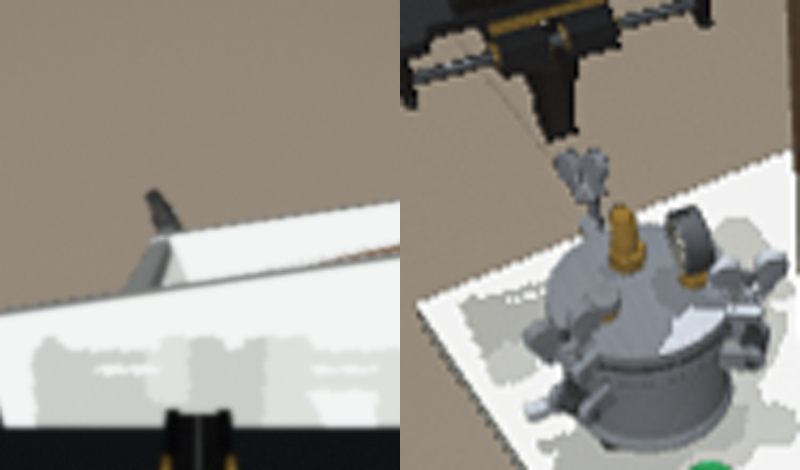

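step_arm(
  commands=[
    {"travel": [-0.0036, 0, 0], "turn": [0, 0, 0]},
    {"travel": [-0.0057, 0, -0.0028], "turn": [0, 0, 0]},
    {"travel": [-0.0079, 0, -0.0055], "turn": [0, 0, 0]},
    {"travel": [-0.0106, 0, -0.0083], "turn": [0, 0, 0]},
    {"travel": [-0.0134, 0, -0.0109], "turn": [0, 0, 0]},
  ],
)

```text
time: 3.45
position: [0.494, 0.3727, 0.1081]
tool_rot: [2.375, 2.057, 0.0]
ft_force: [-0.9, -0.2, -0.2]
grip_width: 0.002
grip_force: 0.0
```

```bash
python3 -c "
from h import *
uv(); j=ctrl.get_image('scene')[:,:,::-1];uv();cv2.imwrite('pics/s4.png',j)
print(ctrl.get_state()['time'])"
```

```text
t 3.45 p [0.494  0.3727 0.1081] yaw -8.21 z [ 0.  0. -1.] F [-0.94 -0.25 -0.25] M [-0.117  0.055  0.003] gw 0.002 gf 0.0 q7 -0.77
out 0.0529 lat -0.0020 z 0.1081 Fout -0.38
t 3.5 p [0.4944 0.3722 0.1086] yaw -8.24 z [ 0.001  0.    -1.   ] F [ 0.02 -0.71 -0.55] M [-0.147  0.009  0.025] gw 0.002 gf 0.0 q7 -0.77
out 0.0525 lat -0.0017 z 0.1086 Fout -0.70
3.5
```

step_arm(
  commands=[
    {"travel": [-0.0024, 0, -0.0021], "turn": [0, 0, 0]},
    {"travel": [-0.0049, 0, -0.004], "turn": [0, 0, 0]},
    {"travel": [-0.0075, 0, -0.0058], "turn": [0, 0, 0]},
    {"travel": [-0.0103, 0, -0.0075], "turn": [0, 0, 0]},
    {"travel": [-0.0131, 0, -0.009], "turn": [0, 0, 0]},
  ],
)

```text
time: 4.0
position: [0.4921, 0.3596, 0.1169]
tool_rot: [2.375, 2.057, 0.0]
ft_force: [0.7, 0.2, 0.4]
grip_width: 0.006
grip_force: 0.0
```

```bash
python3 -c "
from h import *
uv(); j=ctrl.get_image('scene')[:,:,::-1];uv()
k=cv2.imread('pics/s4.png')
cv2.imwrite('pics/s5.png',np.hstack([cv2.resize(q[100:210,150:244],(400,470),interpolation=cv2.INTER_CUBIC) for q in (k,j)]))"
```

```text
t 4.0 p [0.4921 0.3596 0.1169] yaw -8.21 z [ 0.  0. -1.] F [0.69 0.15 0.41] M [-0.106  0.072  0.   ] gw 0.006 gf 0.0 q7 -0.75
out 0.0397 lat -0.0021 z 0.1169 Fout 0.25
t 4.05 p [0.4923 0.3591 0.1172] yaw -8.24 z [ 0. -0. -1.] F [-0.03  0.24 -0.33] M [-0.074  0.012  0.025] gw 0.008 gf 0.0 q7 -0.75
out 0.0392 lat -0.0019 z 0.1172 Fout 0.23
```

View pics/s5.png

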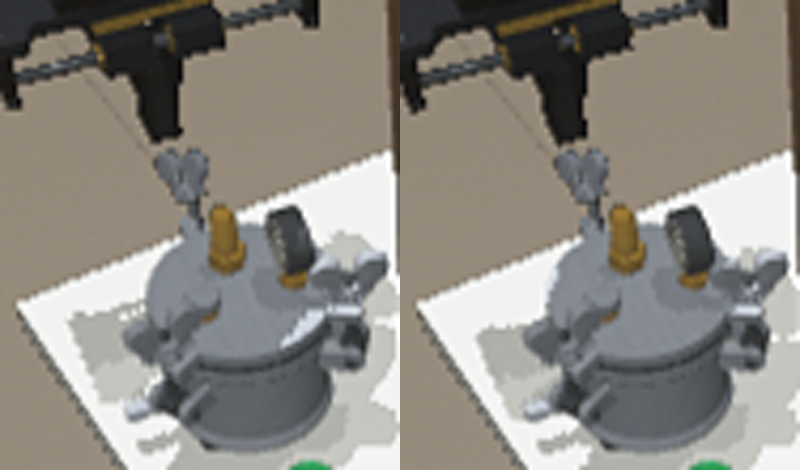

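```bash
python3 -c "
from h import *
c=cam('scene'); s=ctrl.get_state(); p=np.array(s['position'])
print('tip',proj(c,p-[0,0,.014]),'obs 189.5 132.3')
print('finger sides',proj(c,p-[0,0,.014]-.01*u),proj(c,p-[0,0,.014]+.01*u))
for ph in (0,.2,.4,.5,.6,.7):
  e=np.sin(ph)*u+[0,0,np.cos(ph)]; e1=np.cos(ph)*u-[0,0,np.sin(ph)]
  w=e1*.93-n*.368
  print(ph,'end',proj(c,pv+.055*e).round(1),'hub',proj(c,pv+.0605*e).round(1),'tips',proj(c,pv+.0605*e+.022*w).round(1),proj(c,pv+.0605*e-.022*w).round(1))
print('obs hub ~',150+181*94/400,100+178*110/470)
print('wing lobes', 150+168*94/400,100+163*110/470, 150+197*94/400,100+162*110/470)
"
```

```text
tip [190.20459722 138.67103068] obs 189.5 132.3
finger sides [191.53762478 141.19741523] [188.88545621 136.17083206]
0 end [196.  146.4] hub [195.7 144.6] tips [189.7 140.3] [201.9 149.1]
0.2 end [194.5 143.9] hub [194.1 141.9] tips [188.4 139. ] [200.  144.9]
0.4 end [193.2 142.2] hub [192.7 140.1] tips [187.4 138.7] [198.2 141.4]
0.5 end [192.7 141.7] hub [192.1 139.5] tips [187. 139.] [197.4 140.1]
0.6 end [192.2 141.4] hub [191.5 139.2] tips [186.7 139.5] [196.6 138.9]
0.7 end [191.7 141.3] hub [191.1 139.1] tips [186.5 140.2] [195.8 138. ]
obs hub ~ 192.535 141.6595744680851
wing lobes 189.48 138.14893617021278 196.29500000000002 137.91489361702128
```

```bash
python3 -c "
from h import *
j=ctrl.get_image('scene')[:,:,::-1]; cv2.imwrite('pics/s6.png',j)
uv()
g=cv2.cvtColor(j,cv2.COLOR_BGR2GRAY)
for r in range(122,150): print(r,g[r,180:204].tolist())
w=ctrl.get_image('wrist')[:,:,::-1]; cv2.imwrite('pics/w6.png',w)
a=cv2.imread('pics/scene0.png',0); print(g[100,150:200].tolist())
"
```

```text
t 4.1 p [0.4923 0.3593 0.1171] yaw -8.25 z [ 0.  0. -1.] F [-0.53 -0.61  0.14] M [-0.073  0.056  0.043] gw 0.005 gf 0.0 q7 -0.75
out 0.0395 lat -0.0019 z 0.1171 Fout -0.68
122 [139, 141, 147, 68, 21, 24, 26, 29, 28, 29, 30, 27, 24, 15, 128, 141, 138, 138, 138, 138, 137, 138, 138, 139]
123 [138, 139, 145, 67, 20, 26, 25, 30, 28, 28, 30, 28, 23, 14, 127, 141, 138, 138, 138, 139, 138, 138, 139, 139]
124 [138, 139, 144, 63, 20, 25, 26, 29, 29, 29, 31, 28, 21, 68, 132, 140, 138, 138, 139, 138, 138, 137, 138, 138]
125 [138, 138, 142, 96, 37, 23, 25, 29, 30, 30, 29, 27, 20, 133, 144, 139, 138, 138, 137, 138, 138, 138, 138, 137]
126 [137, 138, 139, 148, 68, 21, 26, 27, 31, 30, 28, 27, 21, 104, 138, 140, 138, 138, 139, 138, 138, 139, 138, 139]
127 [137, 138, 140, 146, 65, 21, 26, 27, 31, 32, 30, 28, 24, 13, 126, 140, 139, 137, 139, 139, 138, 139, 139, 139]
128 [138, 139, 139, 144, 63, 19, 25, 27, 29, 31, 32, 31, 25, 16, 129, 141, 139, 138, 139, 138, 138, 138, 139, 138]
129 [132, 138, 139, 143, 97, 38, 25, 27, 31, 30, 30, 30, 27, 17, 130, 141, 138, 138, 139, 138, 139, 138, 139, 138]
130 [127, 
[... 1905 characters left out ...]
, 140, 139, 140]
146 [140, 139, 140, 140, 140, 139, 140, 140, 140, 142, 143, 110, 99, 106, 110, 109, 57, 132, 144, 142, 141, 141, 141, 139]
147 [139, 139, 139, 140, 140, 140, 139, 139, 140, 140, 142, 109, 91, 94, 78, 70, 47, 132, 143, 143, 120, 123, 120, 137]
148 [139, 139, 140, 140, 139, 139, 140, 139, 140, 140, 141, 142, 144, 144, 95, 79, 65, 133, 145, 129, 88, 96, 92, 127]
149 [140, 140, 140, 140, 140, 140, 139, 140, 139, 139, 139, 141, 141, 145, 90, 84, 65, 134, 145, 97, 118, 124, 123, 120]
[49, 49, 48, 49, 49, 49, 47, 49, 49, 48, 47, 48, 50, 34, 26, 25, 23, 23, 21, 22, 22, 22, 21, 23, 22, 23, 23, 24, 26, 25, 28, 29, 30, 28, 28, 28, 26, 25, 27, 31, 33, 42, 45, 58, 62, 81, 85, 80, 79, 74]
```

```bash
python3 -c "
from h import *
m=ctrl.camera_model('wrist'); T=np.linalg.inv(np.array(m['T_tool_cam']))
c=(m,T[:3,:3],T[:3,3])
for X in [(.0095,0,.014),(.0095,0,0),(.0095,0,-.005),(-.0095,0,.014),(.011,.015,.014),(.011,.015,-.03),(.0095,.015,.03)]: print(X,proj(c,X).round(1))
w=cv2.imread('pics/w6.png',0)
for r in range(200,250,3): print(r,w[r,232:278:2].tolist())
C=-np.array(ctrl.camera_model('scene')['R']).T@ctrl.camera_model('scene')['t']; print('scene cam',C)
"
```

```text
(0.0095, 0, 0.014) [256.6 204.8]
(0.0095, 0, 0) [256.7 211.6]
(0.0095, 0, -0.005) [256.8 214.3]
(-0.0095, 0, 0.014) [256.5 228.2]
(0.011, 0.015, 0.014) [276.7 202.9]
(0.011, 0.015, -0.03) [282.9 227.8]
(0.0095, 0.015, 0.03) [275. 198.]
200 [205, 205, 205, 205, 210, 220, 206, 160, 110, 85, 89, 133, 190, 204, 205, 205, 206, 205, 205, 204, 205, 205, 211]
203 [205, 205, 205, 206, 216, 219, 158, 97, 101, 103, 104, 107, 149, 198, 204, 205, 204, 205, 205, 205, 205, 208, 220]
206 [205, 206, 204, 205, 208, 216, 191, 115, 113, 116, 118, 120, 123, 167, 201, 206, 204, 205, 205, 205, 205, 206, 216]
209 [205, 205, 204, 204, 205, 205, 201, 153, 112, 126, 128, 125, 122, 136, 188, 204, 204, 204, 204, 205, 204, 205, 216]
212 [205, 205, 205, 205, 200, 195, 195, 186, 124, 120, 129, 128, 129, 140, 161, 193, 194, 195, 200, 205, 204, 205, 215]
215 [204, 204, 205, 196, 123, 37, 35, 108, 116, 83, 95, 99, 97, 101, 99, 68, 34, 42, 147, 201, 203, 208, 221]
218 [204, 203, 204, 189, 89, 10, 6, 9, 11, 12, 17, 29, 18, 12, 12, 8, 7, 11, 103, 194, 204, 205, 216]
221 [134, 135, 134, 121, 46, 7, 4, 8, 12, 11, 15, 24, 1
[... 252 characters left out ...]
 8, 7, 9, 12, 9, 17, 28, 16, 12, 12, 10, 6, 7, 11, 16, 16, 16, 16]
233 [16, 16, 17, 22, 32, 16, 9, 9, 10, 10, 18, 28, 16, 11, 11, 12, 7, 21, 31, 21, 17, 16, 17]
236 [17, 17, 18, 45, 68, 40, 11, 11, 11, 12, 14, 25, 15, 11, 12, 11, 13, 47, 70, 38, 17, 16, 16]
239 [16, 19, 18, 59, 90, 49, 12, 11, 11, 13, 14, 22, 15, 12, 13, 12, 14, 58, 96, 57, 19, 16, 16]
242 [15, 17, 19, 75, 104, 48, 15, 14, 12, 14, 14, 18, 14, 13, 12, 11, 16, 61, 116, 81, 20, 16, 16]
245 [31, 32, 32, 87, 115, 57, 40, 41, 39, 39, 40, 39, 39, 40, 40, 40, 38, 62, 128, 97, 34, 32, 31]
248 [40, 40, 40, 95, 123, 77, 70, 70, 69, 70, 69, 71, 69, 70, 69, 70, 66, 71, 135, 108, 43, 40, 40]
scene cam [ 0.16349594 -0.49114854  0.89385024]
```

step_arm(
  commands=[
    {"travel": [0.002, 0, -0.008], "turn": [0, 0, 0]},
    {"travel": [0.0286, 0, -0.008], "turn": [0, 0, 0]},
    {"travel": [0.0286, 0, 0], "turn": [0, 0, 0]},
    {"travel": [0.0286, 0, 0.038], "turn": [0, 0, 0]},
    {"travel": [0.0286, 0, 0.038], "turn": [0, 0, 0]},
  ],
)

```text
time: 4.65
position: [0.4929, 0.3858, 0.074]
tool_rot: [2.374, 2.057, -0.015]
ft_force: [-0.7, -0.8, -0.8]
grip_width: 0.006
grip_force: 0.0
```

```bash
python3 -c "
from h import *
s=uv(); i=ctrl.get_image('wrist')[:,:,::-1];uv();j=ctrl.get_image('scene')[:,:,::-1]
m=ctrl.camera_model('wrist')
g=cv2.cvtColor(i,cv2.COLOR_BGR2GRAY)
for r in range(203,227,2): print(r,g[r,232:278:2].tolist())
g=cv2.cvtColor(j,cv2.COLOR_BGR2GRAY)
for r in range(126,150): print(r,g[r,180:204].tolist())
print(proj(cam('scene'),np.array(s['position'])-[0,0,.014]),proj(cam('scene'),np.array(s['position'])+[0,0,.005]))
"
```

```text
t 4.65 p [0.4929 0.3858 0.074 ] yaw -8.18 z [-0.007 -0.006 -1.   ] F [-0.66 -0.82 -0.8 ] M [-0.147  0.153  0.046] gw 0.006 gf 0.0 q7 -0.77
out 0.0658 lat -0.0050 z 0.0740 Fout -0.91
t 4.7 p [0.4942 0.3866 0.0764] yaw -8.2 z [-0.005 -0.004 -1.   ] F [0.37 0.28 0.93] M [-0.102  0.056  0.008] gw 0.002 gf 0.0 q7 -0.78
out 0.0667 lat -0.0038 z 0.0764 Fout 0.33
203 [202, 202, 203, 207, 219, 222, 223, 222, 222, 222, 223, 223, 222, 218, 208, 202, 203, 203, 203, 203, 203, 203, 203]
205 [203, 202, 203, 205, 217, 222, 222, 223, 223, 223, 222, 222, 223, 215, 204, 203, 202, 202, 203, 203, 202, 203, 202]
207 [203, 202, 204, 212, 221, 223, 223, 223, 223, 222, 222, 222, 222, 218, 206, 203, 203, 203, 203, 203, 203, 203, 202]
209 [203, 203, 203, 215, 222, 222, 222, 222, 222, 222, 222, 222, 222, 219, 206, 203, 203, 203, 202, 203, 202, 203, 203]
211 [203, 203, 203, 212, 220, 222, 221, 222, 223, 223, 223, 222, 222, 219, 206, 202, 201, 202, 202, 203, 203, 202, 203]
213 [203, 203, 203, 206, 198, 179, 178, 202, 221, 221, 221, 221, 221, 219, 206, 177, 160, 161, 188, 201, 202, 202, 203]
215 [203, 203, 203, 19
[... 2769 characters left out ...]
99, 102, 109, 136, 140, 139, 140, 140]
145 [138, 139, 139, 139, 140, 140, 139, 138, 140, 141, 96, 113, 117, 109, 131, 115, 88, 108, 85, 131, 141, 140, 139, 140]
146 [140, 139, 139, 139, 139, 139, 139, 138, 139, 140, 142, 110, 102, 105, 110, 108, 57, 132, 144, 142, 142, 141, 141, 141]
147 [139, 139, 139, 140, 140, 140, 140, 139, 139, 139, 141, 108, 90, 94, 76, 70, 44, 131, 141, 142, 120, 124, 122, 137]
148 [140, 140, 140, 139, 140, 140, 140, 139, 140, 139, 140, 141, 143, 144, 94, 80, 65, 133, 144, 131, 88, 97, 94, 128]
149 [139, 139, 139, 139, 139, 138, 139, 140, 138, 140, 139, 140, 141, 144, 90, 83, 65, 133, 146, 98, 118, 123, 122, 119]
[187.54133221 145.54638011] [186.66932552 139.85662537]
```

step_arm(
  commands=[
    {"travel": [-0.0048, 0, 0], "turn": [0, 0, 0]},
    {"travel": [-0.0069, 0, -0.0028], "turn": [0, 0, 0]},
    {"travel": [-0.0091, 0, -0.0055], "turn": [0, 0, 0]},
    {"travel": [-0.0118, 0, -0.0083], "turn": [0, 0, 0]},
    {"travel": [-0.0146, 0, -0.0109], "turn": [0, 0, 0]},
  ],
)

```text
time: 5.25
position: [0.4947, 0.374, 0.0908]
tool_rot: [-2.375, -2.057, -0.003]
ft_force: [0.4, 0.9, -0.4]
grip_width: 0.005
grip_force: 0.6
```

```bash
python3 -c "
from h import *
s=uv(); j=ctrl.get_image('scene')[:,:,::-1];uv()
g=cv2.cvtColor(j,cv2.COLOR_BGR2GRAY)
for r in range(130,150): print(r,g[r,180:204].tolist())
"
```

```text
t 5.25 p [0.4947 0.374  0.0908] yaw -8.21 z [ 0.001  0.002 -1.   ] F [ 0.37  0.95 -0.42] M [ 0.215 -0.079  0.004] gw 0.005 gf 0.6 q7 -0.76
out 0.0543 lat -0.0016 z 0.0908 Fout 0.99
t 5.3 p [0.4948 0.3736 0.0911] yaw -8.24 z [ 0.002  0.001 -1.   ] F [-0.04  0.86  1.13] M [ 0.144  0.034 -0.026] gw 0.006 gf 0.6 q7 -0.76
out 0.0539 lat -0.0014 z 0.0911 Fout 0.85
130 [128, 136, 145, 65, 21, 27, 28, 30, 29, 31, 30, 25, 16, 128, 141, 139, 138, 138, 139, 137, 139, 139, 139, 139]
131 [133, 135, 144, 65, 22, 25, 28, 29, 30, 29, 29, 26, 15, 129, 141, 138, 139, 138, 139, 139, 138, 138, 139, 139]
132 [139, 133, 140, 60, 20, 25, 28, 30, 31, 31, 30, 25, 18, 131, 141, 138, 138, 139, 138, 139, 139, 139, 138, 138]
133 [139, 140, 130, 87, 36, 25, 26, 29, 31, 30, 29, 25, 17, 129, 142, 139, 139, 139, 139, 138, 139, 139, 139, 139]
134 [139, 140, 124, 134, 61, 22, 24, 27, 28, 37, 46, 34, 18, 129, 141, 139, 140, 141, 140, 139, 139, 139, 138, 138]
135 [139, 139, 140, 138, 90, 37, 23, 34, 62, 79, 95, 79, 40, 128, 142, 141, 121, 113, 135, 140, 139, 140, 139, 139]
136 [139, 139, 139, 141, 141, 62, 22, 67, 105, 
[... 923 characters left out ...]
39, 139, 139, 139, 139, 143, 101, 77, 106, 121, 132, 109, 100, 91, 81, 135, 142, 139, 139, 139]
145 [139, 139, 139, 139, 139, 139, 139, 140, 140, 141, 144, 80, 102, 121, 122, 116, 102, 94, 74, 133, 141, 140, 139, 139]
146 [139, 138, 140, 139, 139, 139, 140, 140, 140, 140, 145, 76, 97, 116, 114, 120, 109, 90, 92, 135, 143, 141, 142, 141]
147 [138, 139, 140, 139, 139, 139, 138, 140, 140, 140, 142, 96, 112, 127, 115, 113, 98, 93, 137, 143, 121, 123, 121, 137]
148 [139, 139, 138, 140, 139, 140, 140, 139, 139, 139, 140, 141, 142, 142, 93, 82, 64, 107, 141, 133, 91, 97, 95, 129]
149 [140, 139, 139, 140, 140, 140, 139, 139, 139, 140, 140, 140, 141, 144, 76, 63, 71, 50, 134, 100, 118, 123, 122, 120]
```

step_arm(
  commands=[
    {"travel": [-0.0024, 0, -0.0021], "turn": [0, 0, 0]},
    {"travel": [-0.0049, 0, -0.004], "turn": [0, 0, 0]},
    {"travel": [-0.0075, 0, -0.0058], "turn": [0, 0, 0]},
    {"travel": [-0.0103, 0, -0.0075], "turn": [0, 0, 0]},
    {"travel": [-0.0131, 0, -0.009], "turn": [0, 0, 0]},
  ],
)

```text
time: 5.8
position: [0.4921, 0.3604, 0.0988]
tool_rot: [-2.375, -2.057, 0.0]
ft_force: [0.8, 1.0, 1.0]
grip_width: 0.008
grip_force: 0.6
```

```bash
python3 -c "
from h import *
s=uv(); j=ctrl.get_image('scene')[:,:,::-1];uv();cv2.imwrite('pics/s7.png',j)
"
```

```text
t 5.8 p [0.4921 0.3604 0.0988] yaw -8.21 z [-0. -0. -1.] F [0.85 0.97 0.96] M [ 0.121 -0.057  0.006] gw 0.008 gf 0.6 q7 -0.75
out 0.0405 lat -0.0023 z 0.0988 Fout 1.08
t 5.85 p [0.4921 0.3598 0.0989] yaw -8.24 z [-0.    -0.001 -1.   ] F [-0.07  0.81  0.66] M [ 0.062  0.119 -0.039] gw 0.006 gf 0.5 q7 -0.75
out 0.0399 lat -0.0021 z 0.0989 Fout 0.79
```

step_arm(
  commands=[
    {"travel": [-0.002, 0, -0.001], "turn": [0, 0, 0]},
    {"travel": [-0.004, 0, -0.002], "turn": [0, 0, 0]},
    {"travel": [-0.0055, 0, -0.0026], "turn": [0, 0, 0]},
    {"travel": [-0.007, 0, -0.0032], "turn": [0, 0, 0]},
    {"travel": [-0.0082, 0, -0.0036], "turn": [0, 0, 0]},
  ],
)

```text
time: 6.35
position: [0.491, 0.3524, 0.1022]
tool_rot: [2.375, 2.057, -0.0]
ft_force: [-0.2, 0.6, 0.3]
grip_width: 0.009
grip_force: 0.4
```

```bash
python3 -c "
from h import *
s=uv(); j=ctrl.get_image('scene')[:,:,::-1];uv();ctrl.get_image('scene');uv();cv2.imwrite('pics/s8.png',j)
"
```

```text
t 6.35 p [0.491  0.3524 0.1022] yaw -8.22 z [-0. -0. -1.] F [-0.21  0.58  0.31] M [ 0.045 -0.009  0.016] gw 0.009 gf 0.4 q7 -0.74
out 0.0324 lat -0.0022 z 0.1022 Fout 0.54
t 6.4 p [0.4911 0.3522 0.1023] yaw -8.23 z [-0. -0. -1.] F [0.27 1.4  0.29] M [0.045 0.061 0.002] gw 0.009 gf 0.3 q7 -0.74
out 0.0322 lat -0.0021 z 0.1023 Fout 1.42
t 6.45 p [0.491  0.3523 0.1022] yaw -8.23 z [-0. -0. -1.] F [-1.03  1.12  0.05] M [ 0.054  0.053 -0.027] gw 0.006 gf 0.2 q7 -0.74
out 0.0323 lat -0.0022 z 0.1022 Fout 0.96
```

step_arm(
  commands=[
    {"travel": [-0.001, 0, -0.0003], "turn": [0, 0, 0]},
    {"travel": [-0.0018, 0, -0.0006], "turn": [0, 0, 0]},
    {"travel": [-0.0026, 0, -0.0008], "turn": [0, 0, 0]},
    {"travel": [-0.0026, 0, -0.0008], "turn": [0, 0, 0]},
  ],
)

```text
time: 6.85
position: [0.4907, 0.3499, 0.1031]
tool_rot: [-2.375, -2.057, 0.0]
ft_force: [-0.3, 0.3, 0.1]
grip_width: 0.002
grip_force: 0.2
```

```bash
python3 -c "
from h import *
uv()"
```

```text
t 6.85 p [0.4907 0.3499 0.1031] yaw -8.22 z [-0. -0. -1.] F [-0.31  0.33  0.09] M [ 0.04   0.05  -0.029] gw 0.002 gf 0.2 q7 -0.74
out 0.0299 lat -0.0022 z 0.1031 Fout 0.28
```

step_arm(
  commands=[
    {"travel": [-0.001, 0, -0.0003], "turn": [0, 0, 0]},
    {"travel": [-0.0018, 0, -0.0006], "turn": [0, 0, 0]},
    {"travel": [-0.0026, 0, -0.0008], "turn": [0, 0, 0]},
    {"travel": [-0.0026, 0, -0.0008], "turn": [0, 0, 0]},
  ],
)

```text
time: 7.25
position: [0.4903, 0.3487, 0.1038]
tool_rot: [-2.373, -2.057, -0.003]
ft_force: [0.8, 5.3, -3.0]
grip_width: 0.005
grip_force: 2.5
```

```bash
python3 -c "
from h import *
uv();j=ctrl.get_image('scene')[:,:,::-1];cv2.imwrite('pics/s9.png',j);w=ctrl.get_image('wrist')[:,:,::-1];cv2.imwrite('pics/w9.png',w);uv()
a=cv2.imread('pics/s7.png')
for q in (a,cv2.imread('pics/s8.png'),j):
  g=cv2.cvtColor(q,cv2.COLOR_BGR2GRAY)
  for r in (138,142,146,150): print(r,g[r,182:208].tolist())
"
```

```text
t 7.25 p [0.4903 0.3487 0.1038] yaw -8.17 z [ 0.001  0.002 -1.   ] F [ 0.79  5.34 -2.97] M [ 1.023 -0.315 -0.025] gw 0.005 gf 2.5 q7 -0.74
out 0.0286 lat -0.0024 z 0.1038 Fout 5.39
t 7.35 p [0.4902 0.3487 0.1038] yaw -8.17 z [ 0.001  0.002 -1.   ] F [ 1.55  5.11 -2.6 ] M [ 1.103 -0.271  0.028] gw 0.007 gf 2.5 q7 -0.74
out 0.0286 lat -0.0024 z 0.1038 Fout 5.27
138 [140, 138, 139, 128, 134, 56, 50, 88, 104, 114, 124, 124, 87, 132, 141, 140, 140, 140, 139, 139, 138, 140, 139, 139, 139, 139]
142 [138, 139, 139, 139, 139, 140, 141, 96, 79, 90, 93, 97, 94, 86, 92, 92, 114, 132, 135, 130, 139, 140, 139, 140, 140, 138]
146 [139, 139, 139, 139, 139, 140, 139, 140, 141, 142, 104, 104, 115, 107, 104, 94, 93, 93, 86, 98, 138, 141, 140, 139, 139, 140]
150 [139, 139, 139, 139, 140, 139, 139, 140, 139, 140, 136, 135, 110, 97, 96, 84, 61, 74, 115, 122, 122, 117, 83, 175, 249, 250]
138 [138, 139, 140, 127, 130, 90, 36, 33, 69, 109, 120, 125, 87, 74, 131, 140, 140, 139, 140, 140, 138, 139, 139, 138, 139, 139]
142 [138, 139, 139, 139, 139, 140, 142, 124, 82, 86, 90, 91, 103, 97, 55, 105, 130, 103, 92, 121, 139, 141, 139, 140, 139, 139]
146 [139, 139, 140, 139, 139, 140, 140, 140, 140, 143, 100, 77, 103, 84, 56, 83, 90, 91, 91, 117, 113, 85, 133, 141, 139, 140]
150 [140, 140, 140, 139, 140, 139, 140, 140, 141, 140, 137, 94, 102, 110, 118, 119, 109, 97, 116, 122, 122, 117, 84, 176, 248, 250]
138 [138, 139, 140, 126, 130, 91, 37, 24, 37, 62, 83, 80, 59, 22, 129, 142, 140, 138, 138, 138, 138, 139, 139, 139, 139, 139]
142 [138, 140, 139, 140, 140, 139, 142, 125, 82, 84, 89, 94, 111, 108, 97, 135, 141, 120, 118, 136, 140, 138, 139, 139, 139, 140]
146 [141, 138, 140, 140, 139, 140, 139, 140, 141, 142, 99, 86, 92, 102, 69, 80, 90, 90, 108, 127, 128, 120, 138, 139, 140, 139]
150 [139, 139, 140, 140, 140, 139, 140, 139, 140, 140, 136, 134, 115, 109, 111, 111, 102, 96, 117, 122, 121, 117, 84, 175, 249, 250]
```

step_arm(
  commands=[
    {"travel": [0.02, 0, -0.001], "turn": [0, 0, 0]},
    {"travel": [0.02, 0, -0.044], "turn": [0, 0, 0]},
    {"travel": [0.015, -0.015, -0.088], "turn": [0, 0, 0]},
    {"travel": [-0.03, -0.03, -0.088], "turn": [0, 0, 0]},
    {"travel": [-0.054, -0.03, -0.088], "turn": [0, 0, 0]},
  ],
)

```text
time: 7.85
position: [0.4518, 0.2957, 0.1933]
tool_rot: [2.374, 2.056, -0.001]
ft_force: [-0.1, 0.1, 0.0]
grip_width: -0.0
grip_force: 0.0
```

step_arm(
  commands=[
    {"travel": [0, 0, 0], "turn": [0, 0, 0]},
    {"travel": [0, 0, 0], "turn": [0, 0, 0]},
  ],
  gripper=0.4,
)

```text
time: 8.05
position: [0.453, 0.2974, 0.1921]
tool_rot: [2.376, 2.055, -0.0]
ft_force: [-0.5, -0.5, -0.3]
grip_width: 0.113
grip_force: 0.0
```

```bash
python3 - <<'E'
from h import *
s=uv(); i=ctrl.get_image("wrist")[:,:,::-1]; cv2.imwrite("pics/w10.png",i); json.dump({k:np.array(v).tolist() for k,v in s.items()},open("s10.json","w"))
a=cv2.resize(i[80:230,200:350],(600,600),interpolation=cv2.INTER_CUBIC)
cv2.imwrite("pics/w10z.png",a)
E
```

```text
t 8.05 p [0.453  0.2974 0.1921] yaw -8.3 z [-0. -0. -1.] F [-0.54 -0.49 -0.27] M [-0.035  0.06   0.032] gw 0.113 gf 0.0 q7 -0.75
out -0.0273 lat -0.0322 z 0.1921 Fout -0.56
```

View pics/w10z.png

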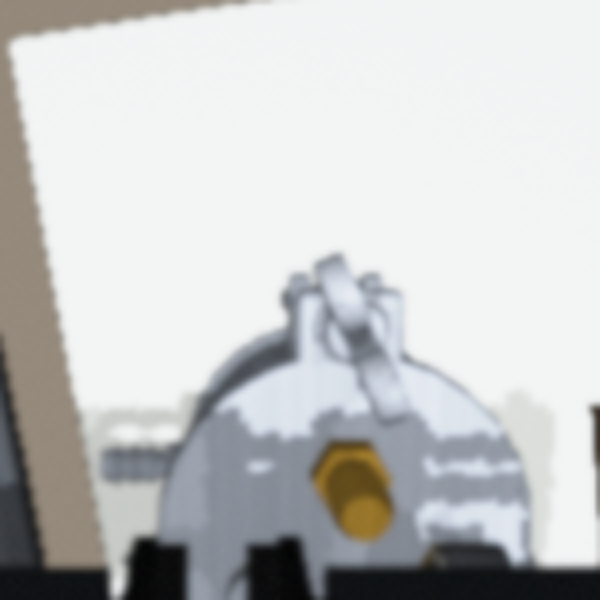

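```bash
python3 - <<'E'
from h import *
s=json.load(open("s10.json")); c=cam("wrist",s)
z=lambda x,y:(200+(x+.5)/4-.5,80+(y+.5)/4-.5)
for h in (.113,.117,.121):
  A=onz(c,*z(331,259),h);B=onz(c,*z(397,415),h);d=B-A
  print(h,A.round(4),B.round(4),"len",np.linalg.norm(d).round(4),"az",np.degrees(np.arctan2(d[1],d[0])).round(1),"mid",((A+B)/2).round(4),"out/lat",(((A+B)/2-pv)@u).round(4),(((A+B)/2-pv)@n).round(4))
B=onz(c,*z(364,519),.131); print("brass",B.round(4), "seat from brass",(B+.04*u).round(4))
P=[onz(c,*z(*q),.095)[:2].round(4) for q in [(311,292),(392,292)]]; print("prong ends",P,"seat",(np.mean(P,0)-.008*u[:2]).round(4))
# fingers seen: inner top corners
print("finger px", [z(*q) for q in [(160,541),(273,541)]])
m=ctrl.camera_model('wrist'); T=np.linalg.inv(np.array(m['T_tool_cam'])); f=(m,T[:3,:3],T[:3,3])
for X in [(.0095,.005,.014),(.0095,.02,.014),(.0095,.005,-.005),(.0095,.02,-.005)]: print(X,proj(f,X).round(1))
E
```

```text
0.113 [0.4843 0.34   0.113 ] [0.496  0.2997 0.113 ] len 0.0419 az -73.8 mid [0.4901 0.3199 0.113 ] out/lat 0.0001 0.0014
0.117 [0.4839 0.3405 0.117 ] [0.4954 0.3009 0.117 ] len 0.0412 az -73.8 mid [0.4897 0.3207 0.117 ] out/lat 0.0008 0.0009
0.121 [0.4836 0.341  0.121 ] [0.4949 0.3021 0.121 ] len 0.0406 az -73.8 mid [0.4892 0.3216 0.121 ] out/lat 0.0016 0.0003
brass [0.4834 0.2809 0.131 ] seat from brass [0.489  0.3205 0.131 ]
prong ends [array([0.4798, 0.33  ]), array([0.5003, 0.3271])] seat [0.4889 0.3206]
finger px [(239.625, 214.875), (267.875, 214.875)]
(0.0095, 0.005, 0.014) [263.3 204.8]
(0.0095, 0.02, 0.014) [283.4 204.8]
(0.0095, 0.005, -0.005) [264.2 214.3]
(0.0095, 0.02, -0.005) [286.3 214.3]
```

```bash
python3 -c "
from h import *
plan((.4892,.3206,.14),16)"
```

```text
travel [0.0272, 0.0328, 0.0518] turn [-0.02, 0.01, -24.22]
```

step_arm(
  commands=[
    {"travel": [0.0272, 0.0328, 0], "turn": [0, 0, -8]},
    {"travel": [0.0272, 0.0328, 0], "turn": [0, 0, -16]},
    {"travel": [0.0272, 0.0328, 0], "turn": [0, 0, -24.2]},
    {"travel": [0.0272, 0.0328, 0.03], "turn": [0, 0, -24.2]},
    {"travel": [0.0272, 0.0328, 0.052], "turn": [0, 0, -24.2]},
  ],
  gripper=0.4,
)

```text
time: 8.6
position: [0.4891, 0.3216, 0.1382]
tool_rot: [-1.889, -2.51, 0.002]
ft_force: [0.0, -0.3, -0.7]
grip_width: 0.398
grip_force: 0.0
```

step_arm(
  commands=[
    {"travel": [0, 0, 0.008], "turn": [0, 0, 0]},
    {"travel": [0, 0, 0.016], "turn": [0, 0, 0]},
    {"travel": [0, 0, 0.02], "turn": [0, 0, 0]},
    {"travel": [0, 0, 0.022], "turn": [0, 0, 0]},
    {"travel": [0, 0, 0.022], "turn": [0, 0, 0]},
  ],
)

```text
time: 9.1
position: [0.4896, 0.3208, 0.1184]
tool_rot: [1.891, 2.509, 0.001]
ft_force: [0.4, -0.9, -0.1]
grip_width: 0.404
grip_force: 0.0
```

```bash
python3 -c "
from h import *
uv(); ctrl.get_image('scene'); uv(); plan((.4892,.3206,.112),16)"
```

```text
t 9.1 p [0.4896 0.3208 0.1184] yaw 15.99 z [ 0.001  0.001 -1.   ] F [ 0.42 -0.86 -0.12] M [-0.09   0.042 -0.003] gw 0.404 gf 0.0 q7 -0.29
out 0.0009 lat 0.0008 z 0.1184 Fout -0.79
t 9.15 p [0.4897 0.3209 0.1186] yaw 15.99 z [ 0.001  0.001 -1.   ] F [-0.15 -0.35 -0.01] M [-0.042 -0.     0.022] gw 0.404 gf 0.0 q7 -0.29
out 0.0010 lat 0.0008 z 0.1186 Fout -0.37
travel [-0.0001, -0.0005, 0.0066] turn [0.07, -0.03, -0.01]
```

step_arm(
  commands=[
    {"travel": [0, -0.0005, 0.004], "turn": [0, 0, 0]},
    {"travel": [0, -0.0005, 0.007], "turn": [0, 0, 0]},
    {"travel": [0, -0.0005, 0.0075], "turn": [0, 0, 0]},
    {"travel": [0, -0.0005, 0.0075], "turn": [0, 0, 0]},
  ],
)

```text
time: 9.55
position: [0.4887, 0.3203, 0.1102]
tool_rot: [-1.891, -2.509, 0.0]
ft_force: [-0.3, -0.1, -0.3]
grip_width: 0.4
grip_force: 0.0
```

step_arm(
  commands=[
    {"travel": [0, 0, 0.001], "turn": [0, 0, 0]},
    {"travel": [0, 0, 0.002], "turn": [0, 0, 0]},
    {"travel": [0, 0, 0.003], "turn": [0, 0, 0]},
    {"travel": [0, 0, 0.003], "turn": [0, 0, 0]},
  ],
)

```text
time: 9.95
position: [0.4887, 0.3204, 0.1072]
tool_rot: [-1.891, -2.509, 0.0]
ft_force: [-0.3, 0.1, 0.2]
grip_width: 0.4
grip_force: 0.0
```

```bash
python3 -c "
from h import *
uv(); i=ctrl.get_image('scene')[:,:,::-1]; uv(); cv2.imwrite('pics/s11.png',i)"
```

```text
t 9.95 p [0.4887 0.3204 0.1072] yaw 15.99 z [-0. -0. -1.] F [-0.29  0.11  0.25] M [-0.093  0.066  0.003] gw 0.4 gf 0.0 q7 -0.29
out 0.0004 lat -0.0000 z 0.1072 Fout 0.07
t 10.0 p [0.4887 0.3204 0.1073] yaw 15.99 z [-0. -0. -1.] F [-0.29 -0.88 -0.3 ] M [-0.02   0.037 -0.03 ] gw 0.404 gf 0.0 q7 -0.29
out 0.0004 lat -0.0000 z 0.1073 Fout -0.91
```

step_arm(
  commands=[
    {"travel": [0, 0, -0.0025], "turn": [0, 0, 0]},
    {"travel": [0, 0, -0.0025], "turn": [0, 0, 0]},
    {"travel": [0, 0, -0.0025], "turn": [0, 0, 0]},
    {"travel": [0, 0, -0.0025], "turn": [0, 0, 0]},
    {"travel": [0, 0, -0.0025], "turn": [0, 0, 0]},
  ],
  gripper=0,
  force=15,
)

```text
time: 10.5
position: [0.49, 0.3206, 0.1101]
tool_rot: [1.89, 2.507, 0.004]
ft_force: [2.8, 1.2, -1.3]
grip_width: 0.087
grip_force: 15.0
```

```bash
python3 -c "
from h import *
uv(); i=ctrl.get_image('wrist')[:,:,::-1]; uv(); cv2.imwrite('pics/w12.png',i)"
```

```text
t 10.5 p [0.49   0.3206 0.1101] yaw 15.98 z [ 0.003  0.001 -1.   ] F [ 2.82  1.19 -1.26] M [ 0.261 -0.585  0.026] gw 0.087 gf 15.0 q7 -0.29
out 0.0008 lat 0.0012 z 0.1101 Fout 1.57
t 10.55 p [0.4899 0.3207 0.1101] yaw 15.98 z [ 0.002  0.001 -1.   ] F [ 3.22  0.96 -1.87] M [ 0.162 -0.762  0.025] gw 0.079 gf 15.0 q7 -0.29
out 0.0008 lat 0.0011 z 0.1101 Fout 1.40
```

step_arm(
  commands=[
    {"travel": [0, 0.001, 0], "turn": [0, 0, 0]},
    {"travel": [0, 0.001, 0.00015], "turn": [0, 0, 7]},
    {"travel": [0, 0.001, 0.0003], "turn": [0, 0, 14]},
    {"travel": [0, 0.001, 0.0005], "turn": [0, 0, 21]},
    {"travel": [0, 0.001, 0.0005], "turn": [0, 0, 21]},
  ],
  gripper=0,
  force=30,
)

```text
time: 11.05
position: [0.4906, 0.3208, 0.1096]
tool_rot: [2.316, 2.121, 0.003]
ft_force: [3.9, 1.6, -1.3]
grip_width: 0.073
grip_force: 30.0
```

```bash
python3 -c "
from h import *
uv(); ctrl.get_image('wrist'); uv()"
```

```text
t 11.05 p [0.4906 0.3208 0.1096] yaw -5.04 z [ 0.002  0.    -1.   ] F [ 3.92  1.57 -1.31] M [ 0.151 -0.884 -0.011] gw 0.073 gf 30.0 q7 -0.65
out 0.0011 lat 0.0018 z 0.1096 Fout 2.10
t 11.1 p [0.4906 0.3208 0.1096] yaw -4.87 z [ 0.002  0.    -1.   ] F [ 4.46  1.02 -1.23] M [ 0.136 -1.009  0.017] gw 0.068 gf 30.0 q7 -0.64
out 0.0011 lat 0.0018 z 0.1096 Fout 1.63
```

step_arm(
  commands=[
    {"travel": [0.0003, 0.0012, 0], "turn": [0, 0, 0]},
    {"travel": [0.0003, 0.0012, 0.00015], "turn": [0, 0, 7]},
    {"travel": [0.0003, 0.0012, 0.0003], "turn": [0, 0, 14]},
    {"travel": [0.0003, 0.0012, 0.0005], "turn": [0, 0, 21]},
    {"travel": [0.0003, 0.0012, 0.0005], "turn": [0, 0, 21]},
  ],
)

```text
time: 11.6
position: [0.4915, 0.3207, 0.1091]
tool_rot: [2.663, 1.666, 0.001]
ft_force: [4.6, 0.4, 0.5]
grip_width: 0.071
grip_force: 30.0
```

```bash
python3 -c "
from h import *
uv(); i=ctrl.get_image('scene')[:,:,::-1]; uv(); cv2.imwrite('pics/s13.png',i)
a=cv2.imread('pics/s11.png')
cv2.imwrite('pics/s13z.png',np.hstack([cv2.resize(q[115:175,165:225],(400,400),interpolation=cv2.INTER_CUBIC) for q in (a,i)]))"
```

```text
t 11.6 p [0.4915 0.3207 0.1091] yaw -25.96 z [ 0.001  0.    -1.   ] F [4.56 0.42 0.5 ] M [-0.051 -0.812  0.053] gw 0.071 gf 30.0 q7 -1.0
out 0.0011 lat 0.0027 z 0.1091 Fout 1.05
t 11.65 p [0.4915 0.3207 0.1091] yaw -25.81 z [ 0.001 -0.    -1.   ] F [ 3.45 -0.47  0.42] M [-0.122 -0.779  0.04 ] gw 0.07 gf 30.0 q7 -1.0
out 0.0011 lat 0.0027 z 0.1091 Fout 0.01
```

step_arm(
  commands=[
    {"travel": [0, 0.0008, 0.0001], "turn": [0, 0, 5]},
    {"travel": [0, 0.0008, 0.0002], "turn": [0, 0, 10]},
    {"travel": [0, 0.0008, 0.0003], "turn": [0, 0, 14]},
    {"travel": [0, 0.0008, 0.0003], "turn": [0, 0, 14]},
  ],
)

```text
time: 12.05
position: [0.492, 0.3204, 0.1088]
tool_rot: [2.845, 1.332, 0.001]
ft_force: [4.1, -0.0, 0.9]
grip_width: 0.076
grip_force: 30.0
```

```bash
python3 -c "
from h import *
uv(); ctrl.get_image('scene'); uv(); ctrl.get_image('scene'); uv()"
```

```text
t 12.05 p [0.492  0.3204 0.1088] yaw -39.84 z [ 0.001  0.    -1.   ] F [ 4.13 -0.01  0.87] M [-0.121 -0.764  0.063] gw 0.076 gf 30.0 q7 -1.23
out 0.0009 lat 0.0032 z 0.1088 Fout 0.57
t 12.1 p [0.492  0.3205 0.1088] yaw -39.78 z [ 0.  0. -1.] F [3.17 1.08 0.61] M [-0.122 -0.746 -0.031] gw 0.07 gf 30.0 q7 -1.23
out 0.0009 lat 0.0032 z 0.1088 Fout 1.51
t 12.15 p [0.492  0.3205 0.1088] yaw -39.81 z [ 0.  0. -1.] F [3.39 0.19 0.83] M [-0.111 -0.703  0.042] gw 0.074 gf 30.0 q7 -1.23
out 0.0009 lat 0.0032 z 0.1088 Fout 0.65
```

View pics/s13z.png

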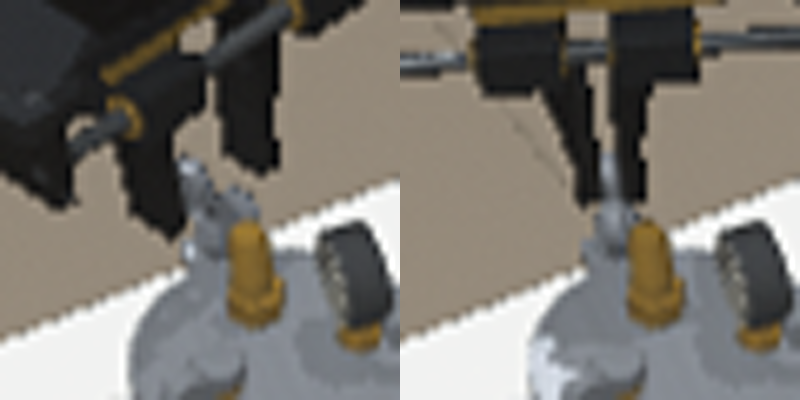

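step_arm(
  commands=[
    {"travel": [0, 0, 0.0001], "turn": [0, 0, 5]},
    {"travel": [0, 0, 0.0002], "turn": [0, 0, 10]},
    {"travel": [0, 0, 0.0003], "turn": [0, 0, 13]},
    {"travel": [0, 0, 0.0003], "turn": [0, 0, 13]},
  ],
)

```text
time: 12.55
position: [0.4923, 0.3202, 0.1085]
tool_rot: [2.978, 0.999, 0.001]
ft_force: [3.5, -1.6, 1.4]
grip_width: 0.072
grip_force: 30.0
```

```bash
cat >> h.py <<'E'
def mz(k=6):
    a=[]
    for _ in range(k):
        s=ctrl.get_state(); a.append(list(s["ft_force"])+list(s["torque"])); ctrl.get_image("side")
    a=np.array(a); print("F",a[:,:3].mean(0).round(2),"M",a[:,3:].mean(0).round(3),"sd",a[:,5].std().round(3)); return uv()
E
python3 -c "
from h import *
mz()"
```

```text
F [ 4.65 -1.21  1.08] M [-0.234 -1.006  0.047] sd 0.061
t 12.85 p [0.4922 0.3204 0.1085] yaw -52.95 z [ 0.001  0.    -1.   ] F [ 4.49 -0.26  1.07] M [-0.242 -1.     0.038] gw 0.074 gf 30.0 q7 -1.45
out 0.0008 lat 0.0034 z 0.1085 Fout 0.37
```

step_arm(
  commands=[
    {"travel": [0, 0, 0], "turn": [0, 0, 0]},
    {"travel": [0, 0, 0], "turn": [0, 0, 0]},
    {"travel": [0, 0, 0], "turn": [0, 0, 0]},
    {"travel": [0, 0, -0.02], "turn": [0, 0, 0]},
    {"travel": [0, 0, -0.04], "turn": [0, 0, 0]},
  ],
  gripper=0.4,
)

```text
time: 13.35
position: [0.4896, 0.3205, 0.1474]
tool_rot: [2.978, 0.998, -0.007]
ft_force: [-0.3, -0.9, 1.3]
grip_width: 0.377
grip_force: 0.0
```

```bash
python3 -c "
from h import *
mz(3); plan((.4897,.3208,.148),37)"
```

```text
F [ 0.33 -0.3   1.47] M [-0.033  0.069  0.019] sd 0.007
t 13.5 p [0.4914 0.3214 0.149 ] yaw -52.95 z [ 0.     0.002 -1.   ] F [ 0.4  -1.2   0.41] M [-0.099  0.113 -0.035] gw 0.397 gf 0.0 q7 -1.47
out 0.0018 lat 0.0025 z 0.1490 Fout -1.14
travel [-0.0017, -0.0006, 0.001] turn [0.0, -0.1, -89.95]
```

step_arm(
  commands=[
    {"travel": [-0.0017, -0.0006, 0], "turn": [0, 0, -90]},
    {"travel": [-0.0017, -0.0006, 0], "turn": [0, 0, -90]},
    {"travel": [-0.0017, -0.0006, 0], "turn": [0, 0, -90]},
    {"travel": [-0.0017, -0.0006, 0], "turn": [0, 0, -90]},
    {"travel": [-0.0017, -0.0006, 0], "turn": [0, 0, -90]},
  ],
  gripper=0.7,
)

```text
time: 14.0
position: [0.4885, 0.3197, 0.1465]
tool_rot: [-2.4, -2.026, 0.005]
ft_force: [-0.9, -0.4, 0.2]
grip_width: 0.688
grip_force: 0.0
```

step_arm(
  commands=[
    {"travel": [0, 0, 0], "turn": [0, 0, -47]},
    {"travel": [0, 0, 0], "turn": [0, 0, -47]},
    {"travel": [0, 0, 0], "turn": [0, 0, -47]},
    {"travel": [0, 0, 0], "turn": [0, 0, -47]},
    {"travel": [0, 0, 0], "turn": [0, 0, -47]},
  ],
)

```text
time: 14.5
position: [0.4885, 0.3198, 0.1465]
tool_rot: [-1.49, -2.763, 0.004]
ft_force: [0.1, 0.4, 0.3]
grip_width: 0.696
grip_force: 0.0
```

```bash
python3 -c "
from h import *
uv(); plan((.4897,.3208,.115),37)"
```

```text
t 14.5 p [0.4885 0.3198 0.1465] yaw 33.33 z [-0.003 -0.001 -1.   ] F [0.1  0.45 0.32] M [-0.047  0.027  0.024] gw 0.696 gf 0.0 q7 0.0
out -0.0003 lat -0.0002 z 0.1465 Fout 0.46
travel [0.0002, 0.0017, 0.0315] turn [-0.19, -0.03, -3.67]
```

step_arm(
  commands=[
    {"travel": [0.0002, 0.0017, 0.01], "turn": [0, 0, -3.7]},
    {"travel": [0.0002, 0.0017, 0.02], "turn": [0, 0, -3.7]},
    {"travel": [0.0002, 0.0017, 0.03], "turn": [0, 0, -3.7]},
    {"travel": [0.0002, 0.0017, 0.033], "turn": [0, 0, -3.7]},
    {"travel": [0.0002, 0.0017, 0.035], "turn": [0, 0, -3.7]},
  ],
)

```text
time: 15.0
position: [0.4908, 0.3208, 0.1123]
tool_rot: [-1.411, -2.806, 0.002]
ft_force: [0.6, -0.5, 0.5]
grip_width: 0.699
grip_force: 0.0
```

step_arm(
  commands=[
    {"travel": [0, 0, 0.002], "turn": [0, 0, 0]},
    {"travel": [0, 0, 0.004], "turn": [0, 0, 0]},
    {"travel": [0, 0, 0.006], "turn": [0, 0, 0]},
    {"travel": [0, 0, 0.0075], "turn": [0, 0, 0]},
    {"travel": [0, 0, 0.0075], "turn": [0, 0, 0]},
  ],
)

```text
time: 15.5
position: [0.4912, 0.321, 0.1056]
tool_rot: [-1.411, -2.807, 0.0]
ft_force: [0.5, -0.1, 0.2]
grip_width: 0.702
grip_force: 0.0
```

```bash
python3 -c "
from h import *
mz(3)"
```

```text
F [-0.04  0.01  0.04] M [-0.053  0.026  0.014] sd 0.01
t 15.65 p [0.4914 0.3211 0.1059] yaw 36.63 z [ 0.  0. -1.] F [-0.5  -0.34  0.29] M [-0.072 -0.    -0.048] gw 0.699 gf 0.0 q7 0.07
out 0.0015 lat 0.0025 z 0.1059 Fout -0.40
```

step_arm(
  commands=[
    {"travel": [0, -0.0005, 0.0025], "turn": [0, 0, 0]},
    {"travel": [0, -0.0005, 0.0025], "turn": [0, 0, 0]},
    {"travel": [0, -0.0005, 0.0025], "turn": [0, 0, 0]},
    {"travel": [0, -0.0005, 0.0025], "turn": [0, 0, 0]},
    {"travel": [0, -0.0005, 0.0025], "turn": [0, 0, 0]},
  ],
  gripper=0,
  force=12,
)

```text
time: 16.15
position: [0.4904, 0.3207, 0.1032]
tool_rot: [-1.41, -2.807, 0.001]
ft_force: [-1.5, -0.7, 1.7]
grip_width: 0.495
grip_force: 12.0
```

```bash
python3 -c "
from h import *
mz(3)"
```

```text
F [-2.01 -0.65  1.29] M [-0.14   0.463 -0.078] sd 0.032
t 16.3 p [0.4905 0.3207 0.1032] yaw 36.64 z [-0.001 -0.    -1.   ] F [-1.78 -0.51  1.13] M [-0.232  0.487 -0.038] gw 0.496 gf 12.0 q7 0.07
out 0.0010 lat 0.0016 z 0.1032 Fout -0.76
```

step_arm(
  commands=[
    {"travel": [0, -0.0004, 0], "turn": [0, 0, 0]},
    {"travel": [0, -0.0004, 0.00015], "turn": [0, 0, 7]},
    {"travel": [0, -0.0004, 0.0003], "turn": [0, 0, 14]},
    {"travel": [0, -0.0004, 0.0005], "turn": [0, 0, 20]},
    {"travel": [0, -0.0004, 0.0005], "turn": [0, 0, 20]},
  ],
  gripper=0,
  force=30,
)

```text
time: 16.8
position: [0.4908, 0.3209, 0.1029]
tool_rot: [1.877, 2.519, 0.002]
ft_force: [0.2, 0.7, -0.1]
grip_width: 0.481
grip_force: 30.0
```

```bash
python3 -c "
from h import *
mz(5)"
```

```text
F [-0.2   0.46 -0.04] M [ 0.064  0.125 -0.037] sd 0.031
t 17.05 p [0.4908 0.3207 0.1029] yaw 16.71 z [ 0.001  0.001 -1.   ] F [-0.78 -0.13  0.59] M [ 0.086  0.056 -0.004] gw 0.48 gf 30.0 q7 -0.27
out 0.0010 lat 0.0020 z 0.1029 Fout -0.23
```

step_arm(
  commands=[
    {"travel": [0, 0, 0.0001], "turn": [0, 0, 5]},
    {"travel": [0, 0, 0.0002], "turn": [0, 0, 10]},
    {"travel": [0, 0, 0.0003], "turn": [0, 0, 15]},
  ],
)

```text
time: 17.35
position: [0.4911, 0.3205, 0.1025]
tool_rot: [2.192, 2.25, 0.002]
ft_force: [0.4, 0.3, 0.0]
grip_width: 0.484
grip_force: 30.0
```

```bash
python3 -c "
from h import *
mz(5)"
```

```text
F [ 0.84  0.47 -0.53] M [ 0.064 -0.175 -0.033] sd 0.037
t 17.6 p [0.4911 0.3205 0.1025] yaw 1.74 z [ 0.001  0.    -1.   ] F [ 2.15  0.89 -0.85] M [ 0.031 -0.276 -0.022] gw 0.486 gf 30.0 q7 -0.52
out 0.0008 lat 0.0023 z 0.1025 Fout 1.18
```

step_arm(
  commands=[
    {"travel": [0, 0, 0.0001], "turn": [0, 0, 4]},
    {"travel": [0, 0, 0.0002], "turn": [0, 0, 8]},
    {"travel": [0, 0, 0.0003], "turn": [0, 0, 12]},
  ],
)

```text
time: 17.9
position: [0.4913, 0.3203, 0.1023]
tool_rot: [2.414, 2.01, 0.002]
ft_force: [1.3, 0.2, -0.5]
grip_width: 0.482
grip_force: 30.0
```

```bash
sed -i 's/"sd",a\[:,5\].std().round(3))/"Mz",a[:,5].round(3).tolist())/' h.py; python3 -c "
from h import *
mz(4)"
```

```text
F [ 2.14  0.33 -0.81] M [-0.023 -0.48  -0.01 ] Mz [0.051, -0.007, -0.037, -0.047]
t 18.1 p [0.4913 0.3203 0.1023] yaw -10.25 z [ 0.001  0.    -1.   ] F [ 2.74  0.2  -0.43] M [-0.04  -0.582 -0.052] gw 0.481 gf 30.0 q7 -0.72
out 0.0007 lat 0.0025 z 0.1023 Fout 0.58
```

step_arm(
  commands=[
    {"travel": [0, 0, 0.0001], "turn": [0, 0, 4]},
    {"travel": [0, 0, 0.0002], "turn": [0, 0, 8]},
    {"travel": [0, 0, 0.0003], "turn": [0, 0, 12]},
  ],
)

```text
time: 18.4
position: [0.4915, 0.3203, 0.1022]
tool_rot: [2.61, 1.747, 0.002]
ft_force: [3.2, 0.0, 0.4]
grip_width: 0.481
grip_force: 30.0
```

```bash
python3 -c "
from h import *
mz(4)"
```

```text
F [ 3.34 -0.1   0.19] M [-0.164 -0.729  0.077] Mz [0.168, 0.073, 0.045, 0.021]
t 18.6 p [0.4915 0.3203 0.1022] yaw -22.25 z [ 0.002  0.    -1.   ] F [2.84 0.3  0.45] M [-0.211 -0.906  0.012] gw 0.481 gf 30.0 q7 -0.93
out 0.0007 lat 0.0028 z 0.1022 Fout 0.69
```

step_arm(
  commands=[
    {"travel": [0, 0, 0], "turn": [0, 0, 1.5]},
    {"travel": [0, 0, 0], "turn": [0, 0, 3]},
    {"travel": [0, 0, 0], "turn": [0, 0, 4.5]},
  ],
)

```text
time: 18.9
position: [0.4914, 0.3203, 0.1022]
tool_rot: [2.678, 1.642, 0.002]
ft_force: [5.2, -0.5, -0.1]
grip_width: 0.482
grip_force: 30.0
```

```bash
python3 -c "
from h import *
mz(4)"
```

```text
F [ 5.12 -0.84  0.11] M [-0.342 -1.197  0.132] Mz [0.147, 0.106, 0.15, 0.127]
t 19.1 p [0.4915 0.3202 0.1022] yaw -26.93 z [ 0.002  0.    -1.   ] F [ 4.92 -1.11  1.11] M [-0.28  -1.192  0.082] gw 0.482 gf 30.0 q7 -1.01
out 0.0006 lat 0.0027 z 0.1022 Fout -0.42
```

step_arm(
  commands=[
    {"travel": [0, 0.0, 0], "turn": [0, 0, 1.5]},
    {"travel": [0, 0, 0], "turn": [0, 0, 3]},
    {"travel": [0, 0, 0], "turn": [0, 0, 4.5]},
  ],
  gripper=0,
  force=40,
)

```text
time: 19.4
position: [0.4916, 0.3202, 0.1022]
tool_rot: [2.74, 1.535, 0.002]
ft_force: [6.3, -1.6, 0.7]
grip_width: 0.476
grip_force: 40.0
```

```bash
python3 -c "
from h import *
mz(4)"
```

```text
F [ 5.63 -1.39 -0.24] M [-0.344 -1.214  0.104] Mz [0.173, 0.072, 0.101, 0.07]
t 19.6 p [0.4916 0.3201 0.1022] yaw -31.43 z [ 0.002 -0.    -1.   ] F [ 5.31 -0.37  0.29] M [-0.351 -1.239  0.139] gw 0.474 gf 40.0 q7 -1.08
out 0.0005 lat 0.0028 z 0.1022 Fout 0.38
```

step_arm(
  commands=[
    {"travel": [0, 0.0, 0], "turn": [0, 0, 2]},
    {"travel": [0, 0, 0], "turn": [0, 0, 4]},
    {"travel": [0, 0, 0], "turn": [0, 0, 6]},
  ],
)

```text
time: 19.9
position: [0.4916, 0.3201, 0.1021]
tool_rot: [2.817, 1.389, 0.003]
ft_force: [5.9, -1.8, 0.9]
grip_width: 0.477
grip_force: 40.0
```

```bash
python3 -c "
from h import *
mz(4)"
```

```text
F [ 5.86 -0.76 -0.14] M [-0.351 -1.285  0.191] Mz [0.243, 0.227, 0.139, 0.154]
t 20.1 p [0.4917 0.3201 0.1021] yaw -37.43 z [ 0.002 -0.    -1.   ] F [ 5.37 -1.38  0.15] M [-0.342 -1.29   0.176] gw 0.477 gf 40.0 q7 -1.18
out 0.0005 lat 0.0029 z 0.1021 Fout -0.62
```

step_arm(
  commands=[
    {"travel": [0, 0.0, 0], "turn": [0, 0, 1.5]},
    {"travel": [0, 0, 0], "turn": [0, 0, 3]},
    {"travel": [0, 0, 0], "turn": [0, 0, 4.5]},
  ],
)

```text
time: 20.4
position: [0.4917, 0.32, 0.1021]
tool_rot: [2.869, 1.278, 0.003]
ft_force: [6.7, -1.3, -0.5]
grip_width: 0.474
grip_force: 40.0
```

```bash
python3 -c "
from h import *
mz(4)"
```

```text
F [ 5.83 -1.31 -0.39] M [-0.347 -1.31   0.194] Mz [0.249, 0.17, 0.183, 0.175]
t 20.6 p [0.4917 0.32   0.1021] yaw -41.93 z [ 0.002 -0.    -1.   ] F [ 5.88 -1.16 -0.75] M [-0.359 -1.277  0.159] gw 0.476 gf 40.0 q7 -1.26
out 0.0004 lat 0.0030 z 0.1021 Fout -0.33
```

step_arm(
  commands=[
    {"travel": [0, 0.0, 0], "turn": [0, 0, 1.5]},
    {"travel": [0, 0, 0], "turn": [0, 0, 3]},
    {"travel": [0, 0, 0], "turn": [0, 0, 4.5]},
  ],
)

```text
time: 20.9
position: [0.4918, 0.3199, 0.1021]
tool_rot: [2.916, 1.164, 0.003]
ft_force: [6.2, -0.6, -0.6]
grip_width: 0.476
grip_force: 40.0
```

```bash
python3 -c "
from h import *
mz(4)"
```

```text
F [ 5.94 -0.86 -0.3 ] M [-0.386 -1.317  0.135] Mz [0.171, 0.145, 0.095, 0.13]
t 21.1 p [0.4918 0.32   0.1021] yaw -46.43 z [ 0.002 -0.    -1.   ] F [ 5.99 -1.07 -0.58] M [-0.385 -1.287  0.13 ] gw 0.475 gf 40.0 q7 -1.33
out 0.0004 lat 0.0031 z 0.1021 Fout -0.23
```

```bash
cat >> h.py <<'E'
def q():
    s=ctrl.get_state(); R=Ro.from_rotvec(s["tool_rot"]).as_matrix()
    print("t %.2f Mz %.3f j7 %.3f yaw %.2f gw %.3f"%(s["time"],s["torque"][2],s["joint_torque"][6],np.degrees(np.arctan2(R[1,1],R[0,1])),s["grip_width"]))
E
python3 -c "
from h import *
for _ in range(4): q(); ctrl.get_image('side')"
```

```text
t 21.10 Mz 0.130 j7 -0.162 yaw -46.43 gw 0.475
t 21.15 Mz 0.147 j7 -0.156 yaw -46.43 gw 0.477
t 21.20 Mz 0.129 j7 -0.155 yaw -46.43 gw 0.480
t 21.25 Mz 0.163 j7 -0.155 yaw -46.43 gw 0.479
```

step_arm(
  commands=[
    {"travel": [0, 0, 0], "turn": [0, 0, 1.5]},
  ],
)

```text
time: 21.4
position: [0.4918, 0.32, 0.1021]
tool_rot: [2.931, 1.127, 0.003]
ft_force: [6.7, -1.3, -0.7]
grip_width: 0.478
grip_force: 40.0
```

```bash
python3 -c "
from h import *
q()"
```

```text
t 21.40 Mz 0.257 j7 0.172 yaw -47.94 gw 0.478
```

step_arm(
  commands=[
    {"travel": [0, 0, 0], "turn": [0, 0, 1.5]},
  ],
)

```text
time: 21.5
position: [0.4918, 0.3199, 0.1021]
tool_rot: [2.946, 1.088, 0.003]
ft_force: [6.2, -1.5, -0.3]
grip_width: 0.474
grip_force: 40.0
```

```bash
python3 -c "
from h import *
for _ in range(4): q(); ctrl.get_image('side')"
```

```text
t 21.50 Mz 0.264 j7 0.040 yaw -49.47 gw 0.474
t 21.55 Mz 0.168 j7 -0.231 yaw -49.54 gw 0.476
t 21.60 Mz 0.203 j7 -0.325 yaw -49.46 gw 0.478
t 21.65 Mz 0.141 j7 -0.214 yaw -49.43 gw 0.478
```

step_arm(
  commands=[
    {"travel": [0, 0, 0], "turn": [0, 0, 0.7]},
    {"travel": [0, 0, 0], "turn": [0, 0, 1.4]},
    {"travel": [0, 0, 0], "turn": [0, 0, 2.1]},
  ],
)

```text
time: 22.0
position: [0.4919, 0.3198, 0.102]
tool_rot: [2.965, 1.034, 0.003]
ft_force: [7.0, -1.0, -1.2]
grip_width: 0.477
grip_force: 40.0
```

```bash
python3 -c "
from h import *
for _ in range(3): q(); ctrl.get_image('side')"
```

```text
t 22.00 Mz 0.322 j7 -0.167 yaw -51.54 gw 0.477
t 22.05 Mz 0.286 j7 -0.288 yaw -51.57 gw 0.477
t 22.10 Mz 0.193 j7 -0.311 yaw -51.53 gw 0.478
```

step_arm(
  commands=[
    {"travel": [0, 0, 0], "turn": [0, 0, 0.7]},
    {"travel": [0, 0, 0], "turn": [0, 0, 1.4]},
  ],
)

```text
time: 22.35
position: [0.4919, 0.3198, 0.102]
tool_rot: [2.978, 0.998, 0.003]
ft_force: [6.4, -0.4, -1.5]
grip_width: 0.479
grip_force: 40.0
```

```bash
python3 -c "
from h import *
for _ in range(6): q(); ctrl.get_image('side')"
```

```text
t 22.35 Mz 0.239 j7 -0.110 yaw -52.94 gw 0.479
t 22.40 Mz 0.245 j7 -0.246 yaw -52.97 gw 0.475
t 22.45 Mz 0.232 j7 -0.285 yaw -52.94 gw 0.481
t 22.50 Mz 0.289 j7 -0.233 yaw -52.93 gw 0.478
t 22.55 Mz 0.229 j7 -0.219 yaw -52.93 gw 0.476
t 22.60 Mz 0.255 j7 -0.216 yaw -52.92 gw 0.478
```

step_arm(
  commands=[
    {"travel": [0, 0, 0], "turn": [0, 0, 0.8]},
    {"travel": [0, 0, 0], "turn": [0, 0, 1.6]},
    {"travel": [0, 0, 0], "turn": [0, 0, 2.4]},
  ],
)

```text
time: 22.95
position: [0.4919, 0.3198, 0.102]
tool_rot: [2.998, 0.935, 0.003]
ft_force: [6.6, -1.8, -0.4]
grip_width: 0.476
grip_force: 40.0
```

```bash
python3 -c "
from h import *
for _ in range(8): q(); ctrl.get_image('side')"
```

```text
t 22.95 Mz 0.318 j7 -0.197 yaw -55.34 gw 0.476
t 23.00 Mz 0.293 j7 -0.330 yaw -55.38 gw 0.476
t 23.05 Mz 0.291 j7 -0.356 yaw -55.33 gw 0.481
t 23.10 Mz 0.250 j7 -0.292 yaw -55.32 gw 0.474
t 23.15 Mz 0.328 j7 -0.276 yaw -55.31 gw 0.478
t 23.20 Mz 0.283 j7 -0.274 yaw -55.31 gw 0.480
t 23.25 Mz 0.308 j7 -0.273 yaw -55.31 gw 0.476
t 23.30 Mz 0.281 j7 -0.273 yaw -55.31 gw 0.478
```

step_arm(
  commands=[
    {"travel": [0, 0, 0], "turn": [0, 0, 0]},
    {"travel": [0, 0, 0], "turn": [0, 0, 0]},
    {"travel": [0, 0, 0], "turn": [0, 0, 0]},
    {"travel": [0, 0, -0.01], "turn": [0, 0, 0]},
    {"travel": [0, 0, -0.03], "turn": [0, 0, 0]},
  ],
  gripper=0.62,
)

```text
time: 23.85
position: [0.4886, 0.3201, 0.1309]
tool_rot: [2.997, 0.938, -0.007]
ft_force: [-0.0, 1.0, -0.1]
grip_width: 0.618
grip_force: 0.0
```

step_arm(
  commands=[
    {"travel": [0, 0, -0.04], "turn": [0, 0, 0]},
    {"travel": [0, 0, -0.08], "turn": [0, 0, 0]},
    {"travel": [0, 0, -0.1], "turn": [0, 0, 0]},
    {"travel": [0, 0, -0.1], "turn": [0, 0, 0]},
    {"travel": [0, 0, -0.1], "turn": [0, 0, 0]},
  ],
)

```text
time: 24.35
position: [0.4901, 0.3208, 0.2321]
tool_rot: [-2.998, -0.938, 0.0]
ft_force: [-0.4, 0.4, -0.9]
grip_width: 0.621
grip_force: 0.0
```

```bash
python3 -c "
from h import *
mz(3); plan((.455,.2937,.192),-8.3)"
```

```text
F [ 0.12 -0.21 -0.37] M [-0.083  0.119  0.008] Mz [-0.012, 0.016, 0.019]
t 24.5 p [0.4896 0.3202 0.2303] yaw -55.26 z [-0.002 -0.002 -1.   ] F [-0.55  0.68 -0.93] M [-0.106  0.093 -0.01 ] gw 0.622 gf 0.0 q7 -1.52
out 0.0003 lat 0.0008 z 0.2303 Fout 0.59
travel [-0.0434, 0.0021, 0.0384] turn [-0.07, 0.16, -46.96]
```

```bash
python3 -c "
from h import *
j=ctrl.get_image('scene')[:,:,::-1]; g=cv2.cvtColor(j,cv2.COLOR_BGR2GRAY); c=cam('scene')
C=np.array([.4897,.3206,.1135]); d=np.array([np.cos(np.radians(-55)),np.sin(np.radians(-55)),0])
print('tips',proj(c,C+.022*d).round(1),proj(c,C-.022*d).round(1),'hub',proj(c,C).round(1))
for r in range(134,154): print(r,g[r,182:208].tolist())
for n_ in ('scene',):
  a=cv2.imread('pics/scene0.png'); D=np.abs(a.astype(int)-j).max(2)>60; ys,xs=np.where(D[130:,:]); print('changed px',len(xs),np.percentile(xs,[1,50,99]),np.percentile(ys+130,[1,50,99]))
"
```

```text
tips [204.4 147.4] [187.8 142.6] hub [196.1 145. ]
134 [124, 125, 135, 139, 140, 140, 141, 140, 139, 140, 139, 140, 140, 140, 139, 139, 140, 140, 140, 140, 140, 140, 139, 140, 140, 139]
135 [141, 134, 129, 137, 140, 139, 140, 139, 140, 139, 140, 140, 139, 140, 140, 140, 140, 140, 140, 140, 139, 140, 139, 140, 139, 139]
136 [140, 141, 135, 135, 141, 141, 140, 139, 140, 140, 140, 140, 139, 140, 140, 140, 141, 140, 140, 140, 141, 140, 139, 140, 139, 140]
137 [139, 141, 141, 127, 133, 140, 140, 140, 140, 140, 140, 139, 140, 140, 140, 140, 139, 142, 140, 140, 140, 140, 139, 139, 140, 140]
138 [140, 140, 141, 127, 127, 135, 140, 140, 141, 139, 140, 140, 140, 139, 140, 140, 140, 141, 139, 140, 139, 140, 141, 140, 140, 140]
139 [140, 140, 140, 141, 136, 129, 137, 141, 141, 140, 141, 140, 140, 140, 140, 140, 140, 140, 141, 140, 140, 140, 140, 139, 140, 140]
140 [140, 140, 140, 141, 141, 135, 134, 119, 132, 138, 138, 126, 137, 141, 140, 140, 140, 140, 141, 141, 140, 141, 140, 141, 139, 140]
141 [140, 140, 140, 140, 140, 141, 136, 88, 118, 136, 134, 111, 130, 141, 141, 140, 141, 140, 140, 140, 
[... 936 characters left out ...]
 139, 141, 140, 140, 140, 141, 141, 143, 128, 117, 107, 122, 118, 101, 107, 101, 110, 111, 110, 110, 89, 157, 198, 194]
150 [141, 142, 140, 141, 141, 141, 141, 140, 141, 141, 139, 129, 105, 112, 126, 125, 119, 97, 106, 109, 109, 107, 79, 176, 250, 250]
151 [140, 141, 141, 140, 140, 141, 141, 140, 141, 142, 130, 105, 108, 110, 111, 111, 109, 92, 101, 107, 107, 100, 78, 136, 237, 240]
152 [140, 140, 141, 141, 141, 141, 141, 141, 140, 142, 125, 129, 118, 112, 107, 106, 107, 94, 98, 104, 104, 95, 84, 111, 172, 179]
153 [141, 140, 141, 141, 141, 141, 141, 140, 141, 142, 99, 134, 131, 115, 98, 102, 107, 94, 99, 104, 104, 99, 88, 91, 128, 131]
changed px 1284 [  3. 194. 244.] [140.83 210.   381.  ]
```

```bash
python3 -c "
from bench import ctrl
print(ctrl.close_job())"
```

```text
the job is handed in; nothing more can be done
None
```

I swung the bolt upright into its slot and screwed the wing nut down to about 0.3 N m. The gripper was clear of everything when I handed the job in at about 24.5 s, and the judge's verdict isn't known yet.

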